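# Lift carrier plates from the rinse caddy to the drying stand with a bayonet lifter

### The arm

A 6-joint arm with a two-finger parallel gripper is mounted at the origin on a cart in front of the work surface, level with it; the furniture and walls round the work are solid. World frame = base frame: x ahead of the robot, y to its left, z up, the work surface at z = 0. Lengths are in m, angles in rad, forces in N, time in s.
With the tool pointing down it reaches from about 0.425 to 0.95 m from the base axis. Payload 3.5 kg.
Tool frame: the origin (TCP) lies between the finger pads; the fingertips stand 14 mm ahead of it and the grasp point (between the pads) lies 5 mm behind it (ctrl.tips_ahead is the z of the fingertips in the tool frame, in m); z points along the fingers, x is the direction in which the jaws open and shut, and the axes are right-handed (so a half turn about z gives the same grasp; the last joint's range is limited). The gripper opens to 85 mm and grips with 20 to 120 N. Pads are 22 mm wide; open, the fingers measure 114 mm over their backs; the gripper's body (76 mm by 85 mm) begins 54 mm behind the grasp point. The pads swing forward as they close: fully open they stand 13 mm farther back than shut.
Start: joints at [1.072, 0.286, 1.577, -0, 1.279, -0.15], TCP at [0.231, 0.634, 0.224] pointing down, gripper open.
Joint ranges: [-2.77, 2.77], [-0.9, 2.22], [0.21, 2.48], [-1.53, 4.67], [0.24, 2.81], [-2.84, 2.84]. Speed limits (rad/s): [2.79, 2.79, 3.14, 3.14, 3.14, 3.14].

### API

Orientations are given as a unit quaternion [w, x, y, z].
In Python, from workcell import ctrl, cams gives the robot as it stands. The module is installed in compiled form; this text tells all that it offers.
- The arm moves only by the tool move_arm, never from a script. Its arguments are lists of equal length, an entry for each row: "grip": the closure, from 0 (fully open) to 1 (shut); "translation": the shift along the tool's x, y, z in m, a list of three; "turn": the turn about the tool's z in rad. In form: {"grip": [grip, ...], "translation": [[dx, dy, dz], ...], "turn": [turn, ...]}. A call has exactly 8 rows; each row shifts and turns the commanded pose from where the row before left it, along the tool's axes as they then stand; what a row does not reach is not made up. A row lasts 1/12 s, in which the tool goes at most 41.7 mm and 7.16 degrees, less where a joint would pass 70% of its speed; a pose out of reach is approached as far as the arm can. A call with a gripper value outside its range is refused whole. The fingers move at their own pace and stop on an object; "squeeze" is the grip in N (left out, the last holds). Time passes only in rows, so rows that do not move let the fingers close, or fill a call up. It gives the time, the measured TCP pose, the force and the opening at its end, in the units of the state.
- ctrl.get_state(): the state, without advancing time (a new reading comes with each control period).
- cams.grab_frame(name): name is "scene" or "top" or "wrist"; returns a dict with "color" (480x640x3 uint8, red, green, blue), "camera_matrix" (3x3 intrinsics, pixels), "rvec" (rotation vector, rad) and "tvec" (3), from world to camera coordinates, as OpenCV has them. Camera axes: x right, y down, z forward; pixel columns grow to the right and rows downward; lengths in m; the calibration is good to about 2 mm. A picture is of the moment at which its call begins. There is no depth.
- ctrl.finish_job(): hands the job in, once; it reports no verdict.
The state is a dict: "t": time; "joint_pos": joint angles; "joint_vel": joint speeds; "joint_efforts": joint torques, N m; "ee_pos": TCP position; "ee_rot": TCP orientation; "force": force on the tool from outside, world axes, zero at the start; "torque": the same for the moment, N m; "gripper_width": finger opening in m.
Only numpy, scipy, OpenCV 4.12 (cv2) and the standard library are available. Lean on these libraries where they do the work, as an engineer would, in place of code of your own. Each camera call takes 0.05 s, during which the arm holds its last target.

### The job

Take the lifter out of its holder, thread its foot down through the slots of all three stacked plates in the blue rinse caddy until its collar sits on the stack, and, keeping the collar lightly pressed on the stack, turn the lifter about a quarter turn so that its foot locks under the lowest plate. Then lift the three plates out together, set them down flat inside the lips of the metal drying stand, lower the lifter until its collar rests on them again, and leave it standing there, still turned. Be gentle with the plates, and leave the bottles, the jar and the dish around the work alone.

Things in the scene. Friction and masses are not known exactly. Their poses are not given: they have to be found in the camera images.
- lifter: lifter tool, 108 mm tall, 120 g, standing upright on its foot in the holder; lifts straight out. From below: steel foot 37 mm long (along x), 15 mm wide (y), 8 mm high, flat on top, rounded below; round shaft 14 mm thick; dark round collar 44 mm across; orange grip 30 (x) x 16 (y) mm, z 64 to 108 mm, to be pinched across its y. Origin: centre of the foot's underside; z up
- lifter_grip (a point): centre of the lifter's orange grip, 86 mm above the lifter's origin. The collar below it is clamped on the shaft (it does not slip in use) at a height that is not measured and differs each time: its underside is 33.5 to 47.5 mm above the lifter's origin, so 1.5 to 15.5 mm remain between foot and lowest plate when it sits on the 24 mm stack. The foot can then turn either way
- holder: grey lifter holder, fixed: block 74 x 52 mm, top 50 mm above the table, on a flange 98 x 75 mm; slot 41 x 19 mm (long along its x) in its top, whose floor, on which the lifter's foot stands, is 18 mm above the table. Origin: centre of its underside
- caddy: blue square rinse caddy, fixed: outside 79 mm, flange 92 mm, rim 56 mm above the table. Well 69 x 69 mm (1.5 mm play round the plates, which cannot turn in it); ledge 34 mm above the table carries the stack, whose top is 58 mm above the table. Inside the ledge a 50 mm square hole, down to 6 mm above the table, leaves the foot room. Origin: centre of its underside; plate slots lie along its x
- stand: bare metal drying stand, fixed: square frame 96 mm, ledge 36 mm above the table with a 50 mm square hole for the foot (free down to 5 mm above the table); lip 6 mm high all round, 82 mm apart inside, so the 66 mm plates have 8 mm all round and may lie any way that is square to it. Base 104 x 104 mm. Origin: centre of its underside
- plate_1: lowest square white carrier plate, 66 x 66 x 8 mm, 60 g, six small round cover glasses let into its top. Plates lie loosely on one another, each shifted a little in the well. It has a slot 40 x 18 mm through its centre, long along its x axis. Origin: centre of its underside; z up.
- plate_2: middle square white carrier plate, 66 x 66 x 8 mm, 60 g, six small round cover glasses let into its top. It has a slot 40 x 18 mm through its centre, long along its x axis. Origin: centre of its underside; z up.
- plate_3: top square white carrier plate, 66 x 66 x 8 mm, 60 g, six small round cover glasses let into its top. It has a slot 40 x 18 mm through its centre, long along its x axis. Origin: centre of its underside; z up.
- dropper_bottle: small brown bottle with a black dropper, 33 x 33 x 100 mm, bystander; origin: centre of its underside
- immersion_oil: small yellowish bottle with a black cap, 30 x 29 x 72 mm, bystander; origin: centre of its underside
- stain_jar: clear square jar with a knobbed lid and pale blue content, 48 x 48 x 101 mm, bystander; origin: centre of its underside
- petri_dish: clear flat dish, 60 mm across, 15 mm high, bystander; origin: centre of its underside

How it is judged:
By the outcome, as a careful person would: the job done as asked, in the order asked, and still so for the second after the job is handed in, with the robot touching nothing.
It also fails if it takes over 64 s, if anything falls off the work surface, if the arm or the gripper's body presses on something with over 40 N, if the wrist force passes 120 N, or if a joint passes its speed limit or range.

## Working session

There is one attempt and no reset: what is moved stays moved. The work goes in short steps, Python scripts to look and compute and a tool call to move; the robot and the scene stay as the last step left them, time stands still between calls to the robot, and variables do not carry over. Pictures are saved under pics/ and viewed, and the job is handed in when it is done.

Besides the shell and the picture viewer there is one more tool, called after ">>>" as name(argument=value, ...) on one line, values as JSON. move_arm: Moves the arm, as the interface text tells. Its arguments: {"type":"object","properties":{"grip":{"type":"array"},"translation":{"type":"array"},"turn":{"type":"array"},"squeeze":{"type":"number"}},"required":["grip","translation","turn"]}

```bash
mkdir -p pics; cat > h.py <<'E'
import numpy as np, cv2, pickle
from workcell import ctrl, cams
def grab(n,tag):
    f=cams.grab_frame(n); cv2.imwrite(f'pics/{tag}.png',f['color'][:,:,::-1]); pickle.dump(f,open(f'pics/{tag}.pkl','wb')); return f
def load(tag): return pickle.load(open(f'pics/{tag}.pkl','rb'))
def proj(f,P):
    return cv2.projectPoints(np.array(P,float).reshape(-1,3),f['rvec'],f['tvec'],f['camera_matrix'],None)[0].reshape(-1,2)
def ray(f,uv,z):
    R=cv2.Rodrigues(np.array(f['rvec']))[0]; t=np.array(f['tvec']).ravel()
    c=-R.T@t; d=R.T@np.linalg.inv(f['camera_matrix'])@np.array([uv[0],uv[1],1.])
    return c+d*(z-c[2])/d[2]
E
python3 - <<'E'
from h import *
for n in ['scene','top','wrist']:
    f=grab(n,n+'0'); R=cv2.Rodrigues(np.array(f['rvec']))[0]; print(n,-R.T@np.array(f['tvec']).ravel(),f['camera_matrix'][0,0])
s=ctrl.get_state()
for k in s: print(k,s[k])
E
```

```text
scene [-0.10309609 -0.47818851  0.61755517] 518.1264664045804
top [0.41502343 0.00879804 1.11859325] 449.40705133102193
wrist [0.15927833 0.66022753 0.37202109] 375.02077875982053
t 0.15
joint_pos [ 1.07201433e+00  2.87017525e-01  1.57782059e+00  1.50487380e-05
  1.27862231e+00 -1.50016014e-01]
joint_vel [ 0.00117079 -0.00225325 -0.00302545  0.00118513 -0.00084852 -0.00066246]
joint_efforts [ 7.58879451e-04 -4.06597459e+01 -2.93144041e+01 -1.13029630e-04
  3.92795759e-03  5.64789730e-06]
ee_pos [0.23040012 0.63390662 0.22263894]
ee_rot [ 4.08982349e-04  8.19066926e-01  5.73697218e-01 -8.39602654e-04]
force [-0.26085184  0.45667164  1.01689103]
torque [ 0.02304313  0.02890553 -0.00981231]
gripper_width 0.08556108014501797
```

View pics/scene0.png

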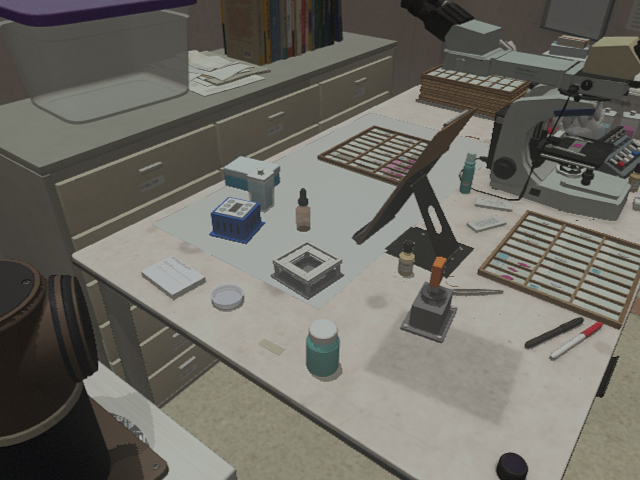

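View pics/top0.png

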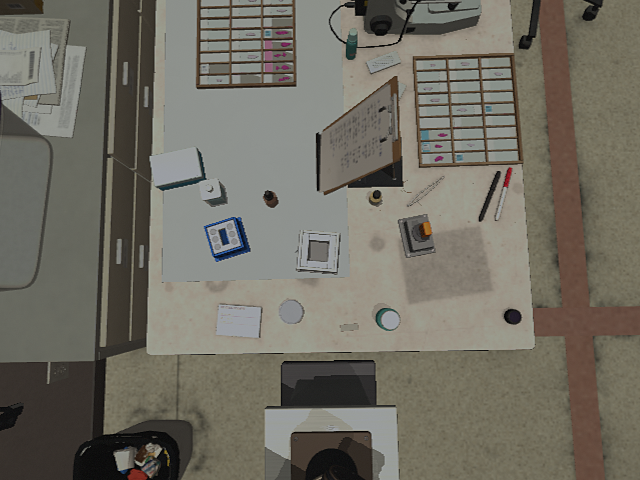

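View pics/wrist0.png

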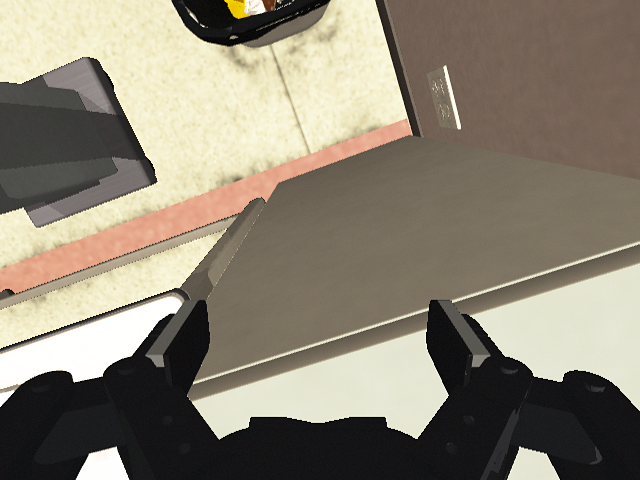

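```bash
python3 - <<'E'
from h import *
f=load('top0'); g=load('scene0')
for n,uv,z in [('holder',(418,234),.05),('grip',(426,229),.108),('caddy',(226,238),.056),('stand',(319,251),.042),('jar',(210,189),.09),('dropper',(270,199),.08),('oil',(376,198),.07),('petri',(291,312),.015),('clip',(360,160),.15)]:
    print(n,ray(f,uv,z).round(3))
for t,im,(x0,y0,x1,y1) in [('c1',f,(190,170,450,290))]:
    c=im['color'][y0:y1,x0:x1,::-1]; cv2.imwrite('pics/%s.png'%t,cv2.resize(c,None,fx=3,fy=3,interpolation=cv2.INTER_CUBIC))
c=g['color'][150:350,190:460,::-1]; cv2.imwrite('pics/c2.png',cv2.resize(c,None,fx=2.9,fy=2.9,interpolation=cv2.INTER_CUBIC))
E
```

```text
holder [ 0.561 -0.219  0.05 ]
grip [ 0.565 -0.226  0.108]
caddy [0.559 0.24  0.056]
stand [0.525 0.018 0.042]
jar [0.671 0.271 0.09 ]
dropper [0.647 0.131 0.08 ]
oil [ 0.647 -0.119  0.07 ]
petri [0.38  0.089 0.015]
clip [ 0.715 -0.077  0.15 ]
```

View pics/c1.png

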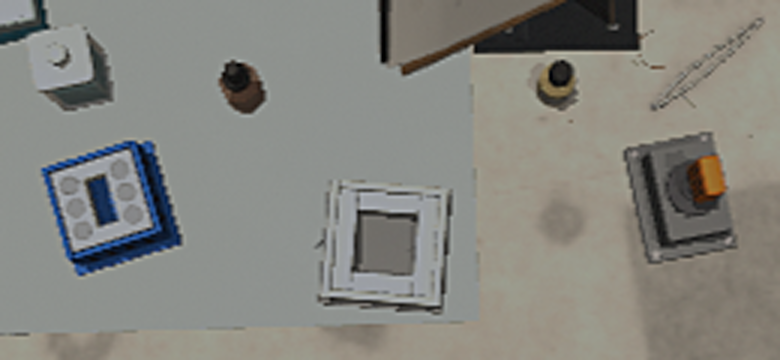

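View pics/c2.png

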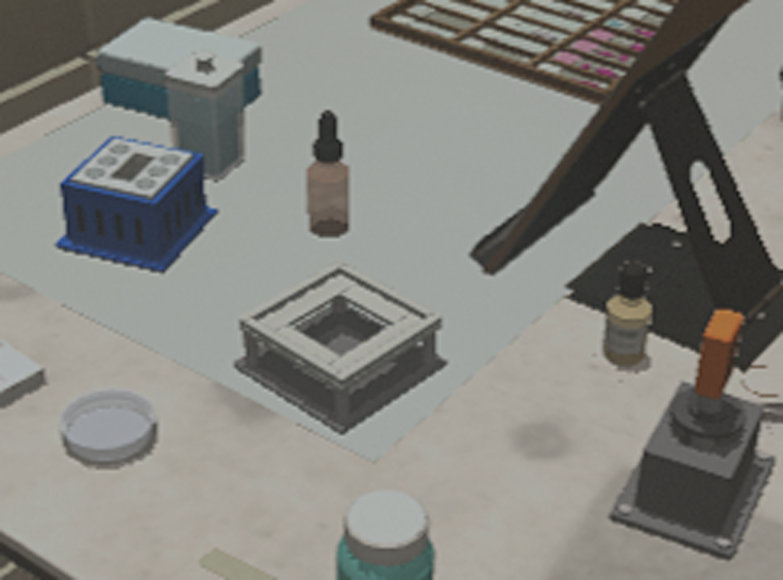

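```bash
cat >> h.py <<'E'
from scipy.spatial.transform import Rotation as Rn
import json
def psi_of(q):
    R=Rn.from_quat([q[1],q[2],q[3],q[0]]).as_matrix(); return np.degrees(np.arctan2(R[1,0],R[0,0]))
def st():
    s=ctrl.get_state(); print('t %.2f'%s['t'],'pos',np.round(s['ee_pos'],4),'psi %.2f'%psi_of(s['ee_rot']),'F',np.round(s['force'],1),'T',np.round(s['torque'],2),'w %.4f'%s['gripper_width'],'q',np.round(s['joint_pos'],2)); return s
def plan(target,psi,n,grip=0,start=None,psi0=None):
    s=ctrl.get_state(); p0=np.array(s['ee_pos'] if start is None else start); a0=psi_of(s['ee_rot']) if psi0 is None else psi0
    D=np.array(target)-p0; da=psi-a0
    n8=-(-n//8)*8; rows=[];tr=[]
    for i in range(n8):
        if i<n:
            a=np.radians(a0+da*i/n); X=np.array([np.cos(a),np.sin(a),0]);Y=np.array([np.sin(a),-np.cos(a),0])
            d=D/n; rows.append([round(float(v),4) for v in (d@X,d@Y,-d[2])]); tr.append(round(float(-np.radians(da)/n),4))
        else: rows.append([0,0,0]); tr.append(0)
    print('step mm %.1f deg %.2f'%(np.linalg.norm(D)/n*1000,da/n))
    for k in range(0,n8,8): print(json.dumps({"grip":[grip]*8,"translation":rows[k:k+8],"turn":tr[k:k+8]}))
E
python3 - <<'E'
from h import *
f=load('wrist0');R=cv2.Rodrigues(np.array(f['rvec']))[0];print(R[2]); s=st()
Rt=Rn.from_quat(np.roll(s['ee_rot'],-1)).as_matrix()
print('cam in tool R',(R@Rt).round(3),'t',Rt.T@(-R.T@np.array(f['tvec']).ravel()-np.array(s['ee_pos'])))
plan([.53,.22,.22],105,16)
E
```

```text
[ 0.27955624 -0.10263761 -0.95462759]
t 0.15 pos [0.2304 0.6339 0.2226] psi 70.02 F [-0.3  0.5  1. ] T [ 0.02  0.03 -0.01] w 0.0856 q [ 1.07  0.29  1.58  0.    1.28 -0.15]
cam in tool R [[ 1.     0.    -0.001]
 [-0.001  0.955 -0.298]
 [ 0.001  0.298  0.955]] t [ 0.00015535 -0.0758786  -0.14936043]
step mm 31.9 deg 2.19
{"grip": [0, 0, 0, 0, 0, 0, 0, 0], "translation": [[-0.0179, 0.0264, 0.0002], [-0.0189, 0.0257, 0.0002], [-0.0199, 0.025, 0.0002], [-0.0208, 0.0242, 0.0002], [-0.0217, 0.0234, 0.0002], [-0.0226, 0.0226, 0.0002], [-0.0234, 0.0217, 0.0002], [-0.0243, 0.0208, 0.0002]], "turn": [-0.0382, -0.0382, -0.0382, -0.0382, -0.0382, -0.0382, -0.0382, -0.0382]}
{"grip": [0, 0, 0, 0, 0, 0, 0, 0], "translation": [[-0.025, 0.0198, 0.0002], [-0.0258, 0.0189, 0.0002], [-0.0265, 0.0179, 0.0002], [-0.0271, 0.0168, 0.0002], [-0.0278, 0.0158, 0.0002], [-0.0283, 0.0147, 0.0002], [-0.0289, 0.0136, 0.0002], [-0.0294, 0.0125, 0.0002]], "turn": [-0.0382, -0.0382, -0.0382, -0.0382, -0.0382, -0.0382, -0.0382, -0.0382]}
```

>>> move_arm(grip=[0,0,0,0,0,0,0,0], translation=[[-0.018,0.026,0],[-0.019,0.026,0],[-0.02,0.025,0],[-0.021,0.024,0],[-0.022,0.023,0],[-0.023,0.023,0],[-0.023,0.022,0],[-0.024,0.021,0]], turn=[-0.038,-0.038,-0.038,-0.038,-0.038,-0.038,-0.038,-0.038])

```text
t: 0.82
ee_pos: [0.3808, 0.4255, 0.2234]
ee_rot: [-0.0, 0.722, 0.692, -0.0]
force: [0.3, -0.2, 0.8]
gripper_width: 0.0856
```

>>> move_arm(grip=[0,0,0,0,0,0,0,0], translation=[[-0.025,0.02,0],[-0.026,0.019,0],[-0.026,0.018,0],[-0.027,0.017,0],[-0.028,0.016,0],[-0.028,0.015,0],[-0.029,0.014,0],[-0.029,0.012,0]], turn=[-0.038,-0.038,-0.038,-0.038,-0.038,-0.038,-0.038,-0.038])

```text
t: 1.48
ee_pos: [0.5312, 0.219, 0.2235]
ee_rot: [-0.0, 0.609, 0.793, -0.0]
force: [0.2, 0.7, 0.9]
gripper_width: 0.0855
```

```bash
python3 - <<'E'
from h import *
st(); grab('wrist','w1'); s=st()
plan([.49,.02,.22],90,8)
E
```

```text
t 1.48 pos [0.5312 0.219  0.2235] psi 104.95 F [0.2 0.7 0.9] T [ 0.02 -0.01 -0.04] w 0.0855 q [ 0.21  0.07  1.83 -0.    1.25 -1.62]
t 1.53 pos [0.5342 0.2148 0.2235] psi 104.82 F [ 2.  -2.   0.1] T [-0.08 -0.1  -0.04] w 0.0855 q [ 0.21  0.07  1.83 -0.    1.25 -1.62]
step mm 25.0 deg -1.85
{"grip": [0, 0, 0, 0, 0, 0, 0, 0], "translation": [[-0.0221, -0.0116, 0.0004], [-0.0225, -0.0109, 0.0004], [-0.0228, -0.0101, 0.0004], [-0.0231, -0.0094, 0.0004], [-0.0234, -0.0086, 0.0004], [-0.0237, -0.0079, 0.0004], [-0.0239, -0.0071, 0.0004], [-0.0242, -0.0063, 0.0004]], "turn": [0.0323, 0.0323, 0.0323, 0.0323, 0.0323, 0.0323, 0.0323, 0.0323]}
```

View pics/w1.png

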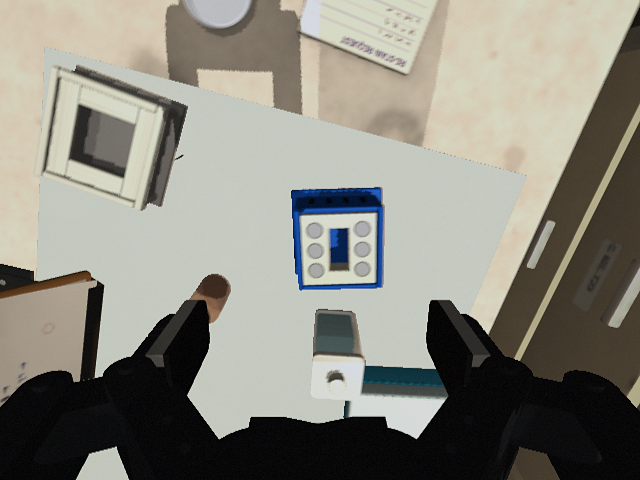

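```bash
python3 - <<'E'
from h import *
grab('wrist','w1b');grab('wrist','w1c'); s=st()
f=load('w1c'); c=f['color'][170:310,220:460,::-1]; cv2.imwrite('pics/c3.png',cv2.resize(c,None,fx=3.3,fy=3.3,interpolation=cv2.INTER_CUBIC))
plan([.49,.02,.22],90,8)
E
```

```text
t 1.63 pos [0.5314 0.2187 0.2233] psi 104.63 F [0.1 0.7 0.6] T [-0.05  0.01 -0.04] w 0.0856 q [ 0.21  0.07  1.83  0.    1.25 -1.61]
step mm 25.4 deg -1.83
{"grip": [0, 0, 0, 0, 0, 0, 0, 0], "translation": [[-0.0227, -0.0113, 0.0004], [-0.0231, -0.0106, 0.0004], [-0.0234, -0.0098, 0.0004], [-0.0237, -0.0091, 0.0004], [-0.024, -0.0083, 0.0004], [-0.0242, -0.0075, 0.0004], [-0.0245, -0.0068, 0.0004], [-0.0247, -0.006, 0.0004]], "turn": [0.0319, 0.0319, 0.0319, 0.0319, 0.0319, 0.0319, 0.0319, 0.0319]}
```

View pics/c3.png

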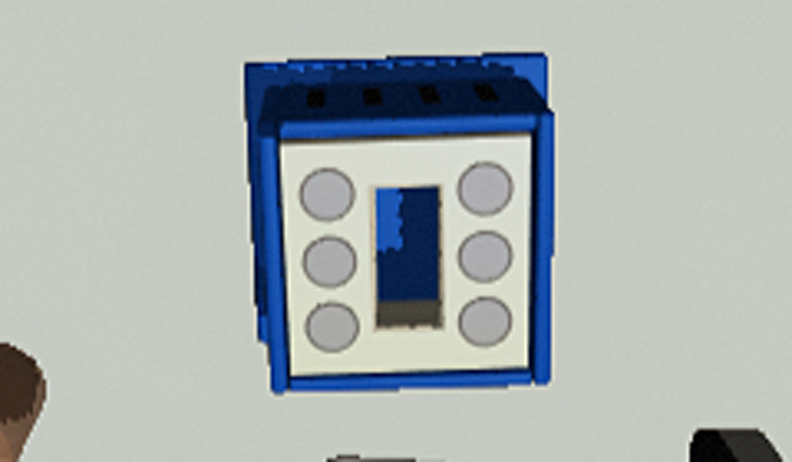

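```bash
cat >> h.py <<'E'
def warp(f,cx,cy,z,half=.06,px=.00025):
    # image rows: +x up, cols: +y left
    n=int(2*half/px)
    W=np.array([[cx+half,cy+half,z],[cx+half,cy-half,z],[cx-half,cy-half,z],[cx-half,cy+half,z]])
    src=proj(f,W).astype(np.float32); dst=np.array([[0,0],[n,0],[n,n],[0,n]],np.float32)
    return cv2.warpPerspective(f['color'],cv2.getPerspectiveTransform(src,dst),(n,n),flags=cv2.INTER_CUBIC)
def px2w(uv,cx,cy,half=.06,px=.00025): return np.array([cx+half-uv[1]*px, cy+half-uv[0]*px])
E
python3 - <<'E'
from h import *
f=load('w1c'); w=warp(f,.559,.24,.058); cv2.imwrite('pics/wp1.png',w[:,:,::-1])
g=w.min(axis=2); m=((g>140)).astype(np.uint8); 
n,l,s,c=cv2.connectedComponentsWithStats(m)
for i in range(1,n):
    if s[i,4]>3000: 
        cn=cv2.findContours((l==i).astype(np.uint8),cv2.RETR_EXTERNAL,cv2.CHAIN_APPROX_NONE)[0][0]
        r=cv2.minAreaRect(cn); print(s[i],r,px2w(r[0],.559,.24),np.array(r[1])*.25)
E
```

```text
[     0      0    480    480 109983] ((239.5, 239.5), (479.0, 479.0), 90.0) [0.559125 0.240125] [119.75 119.75]
[   44    63   326   328 47421] ((206.74880981445312, 226.73220825195312), (264.4036560058594, 263.2911682128906), 73.21269989013672) [0.56231695 0.2483128 ] [66.100914   65.82279205]
```

View pics/wp1.png

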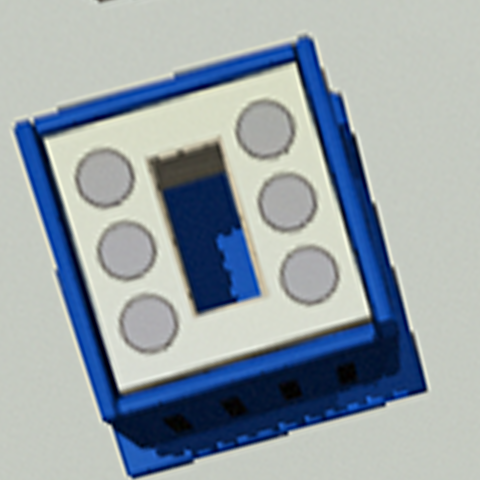

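>>> move_arm(grip=[0,0,0,0,0,0,0,0], translation=[[-0.023,-0.011,0],[-0.023,-0.011,0],[-0.023,-0.01,0],[-0.024,-0.009,0],[-0.024,-0.008,0],[-0.024,-0.008,0],[-0.024,-0.007,0],[-0.025,-0.006,0]], turn=[0.032,0.032,0.032,0.032,0.032,0.032,0.032,0.032])

```text
t: 2.3
ee_pos: [0.4882, 0.0221, 0.2235]
ee_rot: [-0.0, 0.706, 0.708, 0.0]
force: [0.9, -0.0, 0.5]
gripper_width: 0.085
```

```bash
python3 - <<'E'
from h import *
st(); grab('wrist','w2');grab('wrist','w2');grab('wrist','w2'); s=st()
plan([.53,-.20,.22],102.5,8)
E
```

```text
t 2.30 pos [0.4882 0.0221 0.2235] psi 90.17 F [ 0.9 -0.   0.5] T [-0.07  0.    0.02] w 0.0850 q [-0.16 -0.13  2.02  0.    1.25 -1.74]
t 2.45 pos [0.4886 0.0218 0.2236] psi 90.09 F [-0.3  0.3  0.4] T [0.02 0.02 0.05] w 0.0855 q [-0.16 -0.13  2.02  0.    1.25 -1.74]
step mm 28.2 deg 1.55
{"grip": [0, 0, 0, 0, 0, 0, 0, 0], "translation": [[-0.0277, 0.0051, 0.0005], [-0.0279, 0.0044, 0.0005], [-0.028, 0.0036, 0.0005], [-0.0281, 0.0029, 0.0005], [-0.0281, 0.0021, 0.0005], [-0.0282, 0.0013, 0.0005], [-0.0282, 0.0006, 0.0005], [-0.0282, -0.0002, 0.0005]], "turn": [-0.0271, -0.0271, -0.0271, -0.0271, -0.0271, -0.0271, -0.0271, -0.0271]}
```

View pics/w2.png

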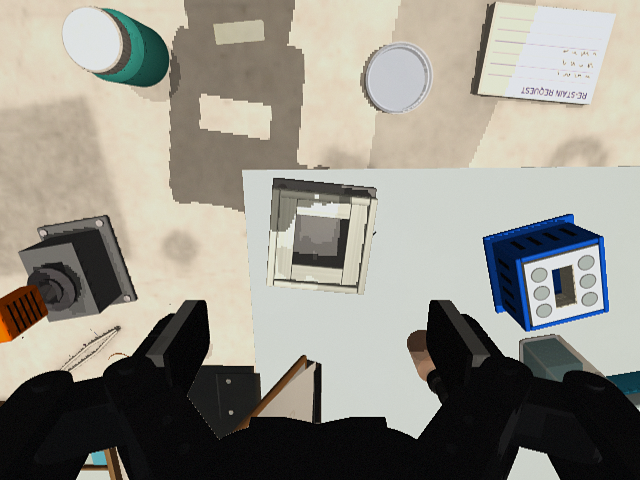

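>>> move_arm(grip=[0,0,0,0,0,0,0,0], translation=[[-0.028,0.005,0],[-0.028,0.004,0],[-0.028,0.004,0],[-0.028,0.003,0],[-0.028,0.002,0],[-0.028,0.001,0],[-0.028,0.001,0],[-0.028,0,0]], turn=[-0.027,-0.027,-0.027,-0.027,-0.027,-0.027,-0.027,-0.027])

```text
t: 3.12
ee_pos: [0.5318, -0.1989, 0.2235]
ee_rot: [-0.0, 0.624, 0.781, 0.0]
force: [0.4, 0.5, 0.7]
gripper_width: 0.0851
```

```bash
python3 - <<'E'
from h import *
st(); grab('wrist','w3');grab('wrist','w3');grab('wrist','w3'); s=st()
f=load('w3'); w=warp(f,.561,-.22,.05); cv2.imwrite('pics/wp3.png',w[:,:,::-1])
f=load('w2'); w=warp(f,.525,.018,.042); cv2.imwrite('pics/wp2.png',w[:,:,::-1])
cv2.imwrite('pics/wp23.png',np.hstack([w[:,:480,::-1]*1,cv2.imread('pics/wp3.png')])[:, :])
E
```

```text
t 3.12 pos [ 0.5318 -0.1989  0.2235] psi 102.77 F [0.4 0.5 0.7] T [ 0.01 -0.04 -0.03] w 0.0851 q [-0.54  0.05  1.84  0.    1.25 -2.33]
t 3.27 pos [ 0.5316 -0.1994  0.2233] psi 102.51 F [ 0.3  0.3 -0. ] T [0.04 0.02 0.07] w 0.0855 q [-0.54  0.05  1.84  0.    1.25 -2.33]
```

View pics/w3.png

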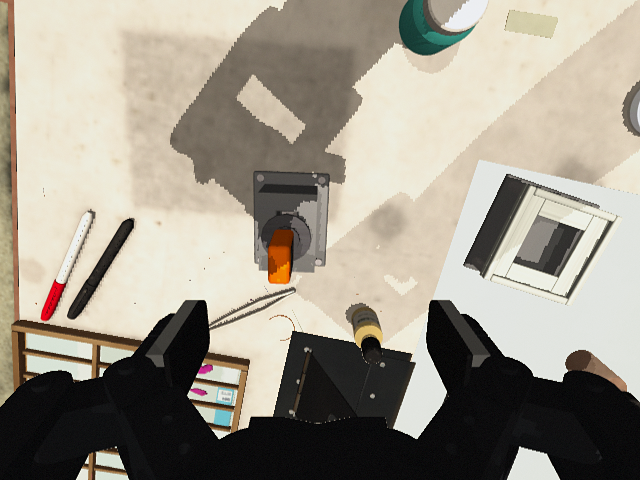

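View pics/wp2.png

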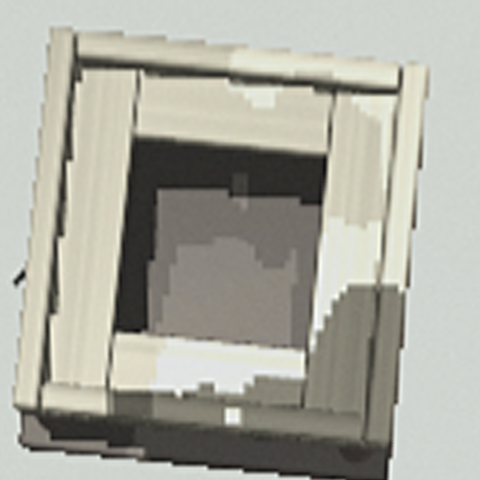

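View pics/wp3.png

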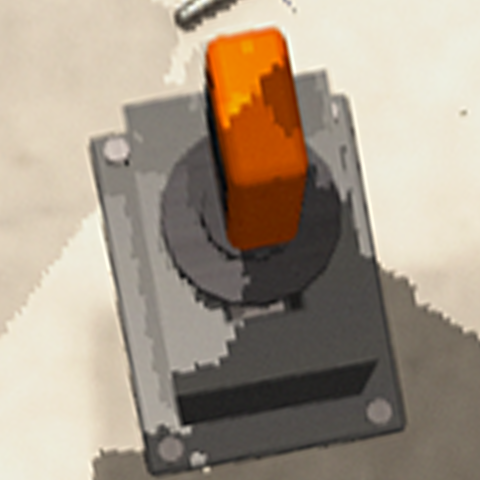

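```bash
python3 - <<'E'
from h import *
f=load('w3'); w=warp(f,.561,-.22,.126,half=.04,px=.00012); w=cv2.resize(w,(666,666));cv2.imwrite('pics/wp4.png',w[:,:,::-1])
E
```

```text
(no output)
```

View pics/wp4.png

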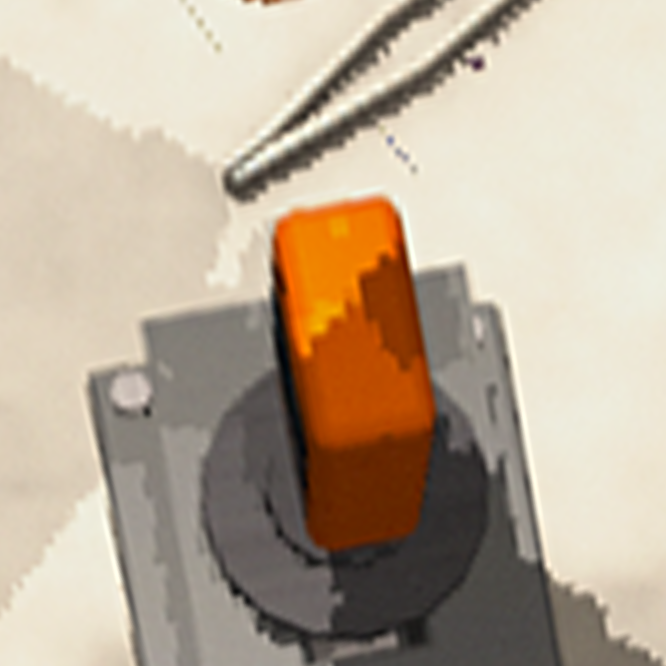

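```bash
python3 - <<'E'
from h import *
print(ctrl.tips_ahead)
a=load('top0')['color'][60:220,290:450,::-1]; b=load('scene0')['color'][90:290,330:490,::-1]
a=cv2.resize(a,(480,480),interpolation=cv2.INTER_CUBIC); b=cv2.resize(b,(320,400),interpolation=cv2.INTER_CUBIC)
c=np.zeros((480,800,3),np.uint8); c[:,:480]=a; c[:400,480:]=b; cv2.imwrite('pics/clip.png',c)
E
```

```text
0.014
```

View pics/clip.png

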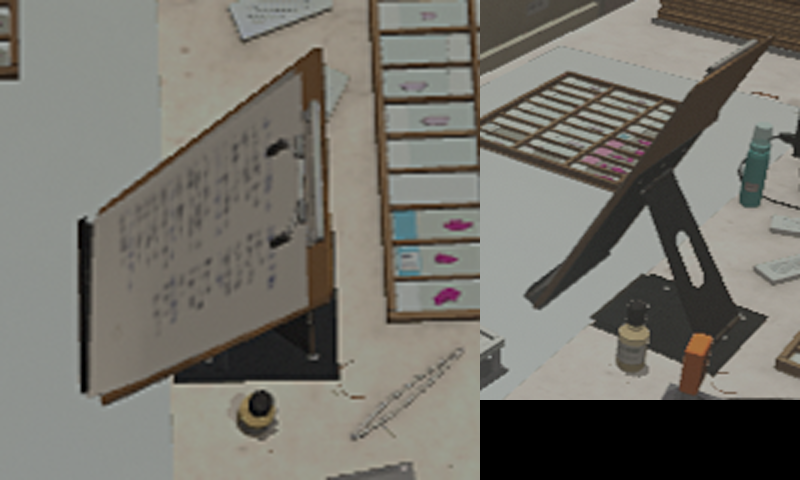

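```bash
python3 - <<'E'
from h import *
f=load('top0');g=load('scene0')
def P(f): return f['camera_matrix']@np.hstack([cv2.Rodrigues(np.array(f['rvec']))[0],np.array(f['tvec']).reshape(3,1)])
for a,b in [((324.3,194.3),(360,242)),((401,160),(475,110)),((396.7,76.7),(475,110)),((401,160),(448,140))]:
    X=cv2.triangulatePoints(P(f),P(g),np.array(a,float).reshape(2,1),np.array(b,float).reshape(2,1)).ravel(); X=X[:3]/X[3]; print(X.round(3),proj(f,X),proj(g,X))
E
```

```text
[ 0.674 -0.     0.011] [[325.54726886 193.30300921]] [[358.57650489 242.14534753]]
[ 0.677 -0.168  0.33 ] [[419.2189734  149.66223735]] [[458.06105594 111.9714159 ]]
[ 0.839 -0.138  0.283] [[395.31753544  77.52099421]] [[476.22199711 109.73378958]]
[ 0.679 -0.152  0.276] [[404.69679204 157.65579069]] [[444.31289879 140.60877247]]
```

```bash
python3 - <<'E'
from h import *
plan([.5626,-.2225,.17],100,6)
plan([.5626,-.2225,.0995],100,6,start=[.5626,-.2225,.17],psi0=100)
E
```

```text
step mm 11.0 deg -0.42
{"grip": [0, 0, 0, 0, 0, 0, 0, 0], "translation": [[-0.0049, 0.0042, 0.0089], [-0.0049, 0.0043, 0.0089], [-0.0048, 0.0043, 0.0089], [-0.0048, 0.0043, 0.0089], [-0.0048, 0.0044, 0.0089], [-0.0047, 0.0044, 0.0089], [0, 0, 0], [0, 0, 0]], "turn": [0.0073, 0.0073, 0.0073, 0.0073, 0.0073, 0.0073, 0, 0]}
step mm 11.8 deg 0.00
{"grip": [0, 0, 0, 0, 0, 0, 0, 0], "translation": [[0.0, 0.0, 0.0118], [0.0, 0.0, 0.0118], [0.0, 0.0, 0.0118], [0.0, 0.0, 0.0118], [0.0, 0.0, 0.0118], [0.0, 0.0, 0.0118], [0, 0, 0], [0, 0, 0]], "turn": [-0.0, -0.0, -0.0, -0.0, -0.0, -0.0, 0, 0]}
```

>>> move_arm(grip=[0,0,0,0,0,0,0,0], translation=[[-0.0049,0.0043,0.009],[-0.0048,0.0043,0.009],[-0.0048,0.0043,0.009],[-0.0048,0.0043,0.009],[-0.0048,0.0043,0.009],[-0.0048,0.0043,0.008],[0,0,0],[0,0,0]], turn=[0.007,0.007,0.007,0.007,0.007,0.007,0,0])

```text
t: 3.93
ee_pos: [0.5618, -0.2227, 0.1696]
ee_rot: [-0.001, 0.642, 0.767, -0.0]
force: [-0.0, -0.5, 0.7]
gripper_width: 0.0854
```

```bash
python3 - <<'E'
from h import *
st(); grab('wrist','w4')
E
```

```text
t 3.93 pos [ 0.5618 -0.2227  0.1696] psi 100.14 F [-0.  -0.5  0.7] T [-0.06 -0.   -0.06] w 0.0854 q [-0.55  0.18  1.8   0.    1.16 -2.29]
```

View pics/w4.png

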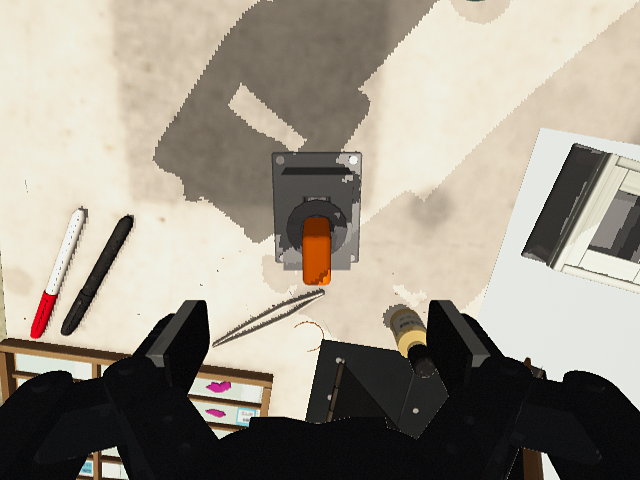

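>>> move_arm(grip=[0,0,0,0,0,0,0,0], translation=[[0,0,0.012],[0,0,0.012],[0,0,0.012],[0,0,0.012],[0,0,0.012],[0,0,0.0095],[0,0,0],[0,0,0]], turn=[0,0,0,0,0,0,0,0], squeeze=40)

```text
t: 4.65
ee_pos: [0.5614, -0.2224, 0.1001]
ee_rot: [-0.001, 0.642, 0.767, -0.0]
force: [-0.5, 0.1, 0.5]
gripper_width: 0.086
```

```bash
python3 - <<'E'
from h import *
st(); grab('wrist','w5'); f=grab('scene','s5'); c=f['color'][220:370,350:500,::-1]; cv2.imwrite('pics/c5.png',cv2.resize(c,None,fx=3.5,fy=3.5,interpolation=cv2.INTER_CUBIC))
E
```

```text
t 4.65 pos [ 0.5614 -0.2224  0.1001] psi 100.15 F [-0.5  0.1  0.5] T [-0.01 -0.06  0.02] w 0.0860 q [-0.55  0.26  1.85  0.    1.03 -2.29]
```

View pics/w5.png

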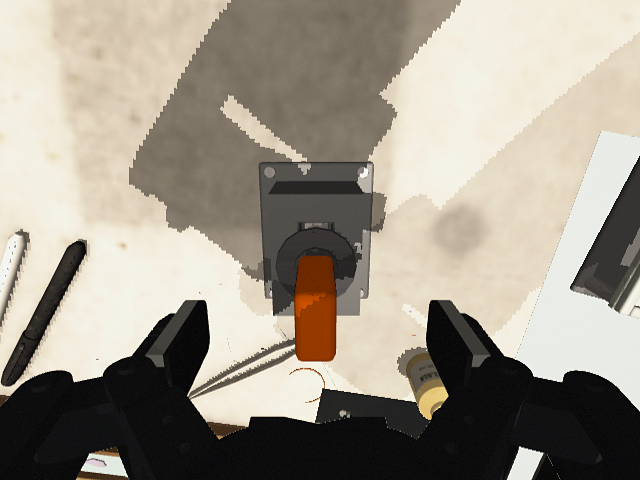

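View pics/c5.png

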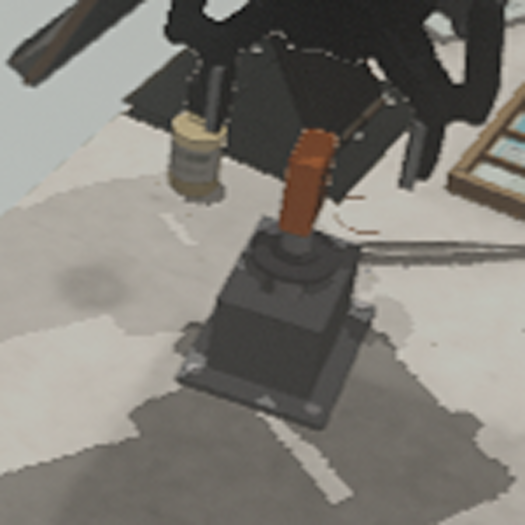

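```bash
python3 - <<'E'
from h import *
f=load('w5')
print(ray(f,(316,292),.126),ray(f,(316,360),.126),ray(f,(316,326),.126))
E
```

```text
[ 0.54703438 -0.22536716  0.126     ] [ 0.57549901 -0.2203116   0.126     ] [ 0.5608317  -0.22291664  0.126     ]
```

>>> move_arm(grip=[0.5,1,1,1,1,1,1,1], translation=[[0,0,0],[0,0,0],[0,0,0],[0,0,0],[0,0,0],[0,0,0],[0,0,0],[0,0,0]], turn=[0,0,0,0,0,0,0,0], squeeze=50)

```text
t: 5.42
ee_pos: [0.5622, -0.2229, 0.1016]
ee_rot: [0.0, 0.642, 0.767, 0.0]
force: [0.7, -0.4, 0.9]
gripper_width: 0.0148
```

>>> move_arm(grip=[1,1,1,1,1,1,1,1], translation=[[0,0,-0.005],[0,0,-0.01],[0,0,-0.012],[0,0,-0.012],[0,0,-0.012],[0,0,-0.012],[0,0,-0.012],[0,0,-0.01]], turn=[0,0,0,0,0,0,0,0], squeeze=70)

```text
t: 6.08
ee_pos: [0.5623, -0.2229, 0.1884]
ee_rot: [0.001, 0.642, 0.767, 0.0]
force: [-0.5, -0.0, -0.1]
gripper_width: 0.0143
```

```bash
python3 - <<'E'
from h import *
s=st(); f=grab('scene','s6'); c=f['color'][150:350,330:530,::-1]; cv2.imwrite('pics/c6.png',cv2.resize(c,None,fx=3,fy=3,interpolation=cv2.INTER_CUBIC))
st()
E
```

```text
t 6.08 pos [ 0.5623 -0.2229  0.1884] psi 100.15 F [-0.5 -0.  -0.1] T [ 0.05  0.01 -0.03] w 0.0143 q [-0.55  0.16  1.79 -0.    1.19 -2.29]
t 6.13 pos [ 0.5633 -0.2235  0.1906] psi 100.16 F [ 1.  -0.4  0.6] T [ 0.02 -0.04 -0.03] w 0.0146 q [-0.54  0.16  1.79 -0.    1.19 -2.29]
```

View pics/c6.png

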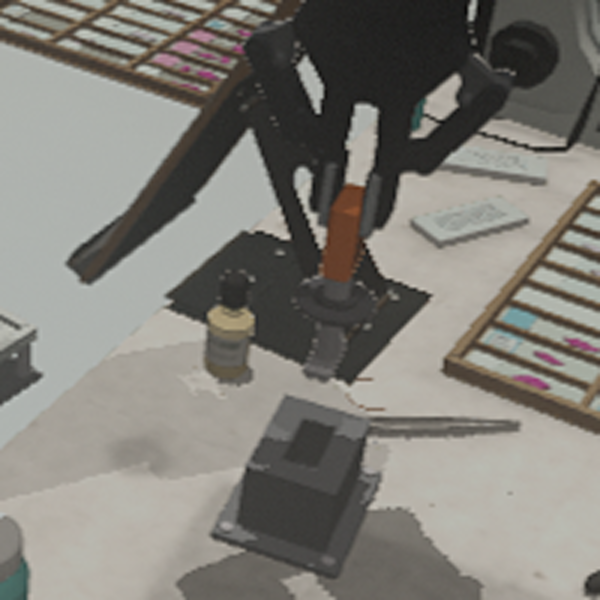

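```bash
python3 - <<'E'
from h import *
f=load('s6')
p=np.array([.5630,-.2233,.1895]); 
def pt(P): return ((proj(f,P)-[330,150])*3).round(0).tolist()
a=np.radians(10); X=np.array([np.cos(a),np.sin(a),0]);Y=np.array([-np.sin(a),np.cos(a),0]);Z=np.array([0,0,1])
print('tips',pt([p-Z*.014+Y*.011,p-Z*.014-Y*.011]))
o=p-Z*.0836
for nm,P in [('foot',[o+X*.0185,o-X*.0185]),('griptop',[o+Z*.108+X*.015,o+Z*.108-X*.015]),('gripbot',[o+Z*.064+X*.015,o+Z*.064-X*.015]),('tcp',[p])]: print(nm,pt(P))
E
```

```text
tips [[319.0, 249.0], [360.0, 260.0]]
foot [[330.0, 343.0], [310.0, 379.0]]
griptop [[359.0, 179.0], [342.0, 205.0]]
gripbot [[346.0, 250.0], [330.0, 278.0]]
tcp [[344.0, 232.0]]
```

```bash
python3 - <<'E'
from h import *
plan([.5623,.2483,.19],106.8,16,grip=1)
E
```

```text
step mm 29.5 deg 0.42
{"grip": [1, 1, 1, 1, 1, 1, 1, 1], "translation": [[0.029, 0.0051, 0.0], [0.029, 0.0053, 0.0], [0.029, 0.0056, 0.0], [0.0289, 0.0058, 0.0], [0.0289, 0.006, 0.0], [0.0288, 0.0062, 0.0], [0.0288, 0.0064, 0.0], [0.0287, 0.0066, 0.0]], "turn": [-0.0072, -0.0072, -0.0072, -0.0072, -0.0072, -0.0072, -0.0072, -0.0072]}
{"grip": [1, 1, 1, 1, 1, 1, 1, 1], "translation": [[0.0287, 0.0068, 0.0], [0.0286, 0.007, 0.0], [0.0286, 0.0072, 0.0], [0.0285, 0.0074, 0.0], [0.0285, 0.0076, 0.0], [0.0284, 0.0078, 0.0], [0.0284, 0.0081, 0.0], [0.0283, 0.0083, 0.0]], "turn": [-0.0072, -0.0072, -0.0072, -0.0072, -0.0072, -0.0072, -0.0072, -0.0072]}
```

>>> move_arm(grip=[1,1,1,1,1,1,1,1], translation=[[0.015,0.0026,0],[0.025,0.0045,0],[0.029,0.0056,0],[0.029,0.0058,0],[0.029,0.006,0],[0.029,0.0062,0],[0.029,0.0064,0],[0.029,0.0066,0]], turn=[-0.0072,-0.0072,-0.0072,-0.0072,-0.0072,-0.0072,-0.0072,-0.0072])

```text
t: 6.8
ee_pos: [0.5602, -0.002, 0.1854]
ee_rot: [-0.001, 0.619, 0.785, -0.0]
force: [1.1, -0.8, -0.2]
gripper_width: 0.0147
```

>>> move_arm(grip=[1,1,1,1,1,1,1,1], translation=[[0.029,0.0068,0],[0.029,0.007,0],[0.029,0.0072,0],[0.029,0.0074,0],[0.029,0.0076,0],[0.028,0.0078,0],[0.028,0.0081,0],[0.02,0.006,0]], turn=[-0.0072,-0.0072,-0.0072,-0.0072,-0.0072,-0.0072,-0.0072,-0.0072])

```text
t: 7.47
ee_pos: [0.5591, 0.2272, 0.1853]
ee_rot: [-0.001, 0.596, 0.803, -0.0]
force: [0.2, -0.9, -2.4]
gripper_width: 0.0142
```

```bash
python3 - <<'E'
from h import *
st();plan([.5623,.2483,.165],106.8,5,grip=1)
E
```

```text
t 7.47 pos [0.5591 0.2272 0.1853] psi 106.88 F [ 0.2 -0.9 -2.4] T [-0.04  0.04 -0.07] w 0.0142 q [ 0.22  0.17  1.79  0.    1.19 -1.65]
step mm 5.9 deg -0.02
{"grip": [1, 1, 1, 1, 1, 1, 1, 1], "translation": [[0.0039, 0.0018, 0.0041], [0.0039, 0.0018, 0.0041], [0.0039, 0.0018, 0.0041], [0.0039, 0.0018, 0.0041], [0.0039, 0.0018, 0.0041], [0, 0, 0], [0, 0, 0], [0, 0, 0]], "turn": [0.0003, 0.0003, 0.0003, 0.0003, 0.0003, 0, 0, 0]}
```

>>> move_arm(grip=[1,1,1,1,1,1,1,1], translation=[[0.004,0.0018,0.004],[0.004,0.0018,0.004],[0.004,0.0018,0.004],[0.004,0.0018,0.004],[0.0035,0.0018,0.004],[0,0,0],[0,0,0],[0,0,0]], turn=[0,0,0,0,0,0,0,0])

```text
t: 8.13
ee_pos: [0.5639, 0.245, 0.1663]
ee_rot: [0.0, 0.597, 0.802, -0.0]
force: [0.3, -0.2, -0.1]
gripper_width: 0.0143
```

```bash
python3 - <<'E'
from h import *
f=grab('scene','s7');g=grab('top','t7');h=grab('wrist','w7');s=st()
c=f['color'][120:260,160:310,::-1]; cv2.imwrite('pics/c7.png',cv2.resize(c,None,fx=4,fy=4,interpolation=cv2.INTER_CUBIC))
c=g['color'][190:290,170:290,::-1]; cv2.imwrite('pics/c7t.png',cv2.resize(c,None,fx=5,fy=5,interpolation=cv2.INTER_CUBIC))
E
```

```text
t 8.28 pos [0.564  0.2452 0.1666] psi 106.72 F [-0.1  0.  -1.2] T [ 0.04  0.01 -0.04] w 0.0141 q [ 0.25  0.21  1.78 -0.    1.15 -1.62]
```

View pics/c7.png

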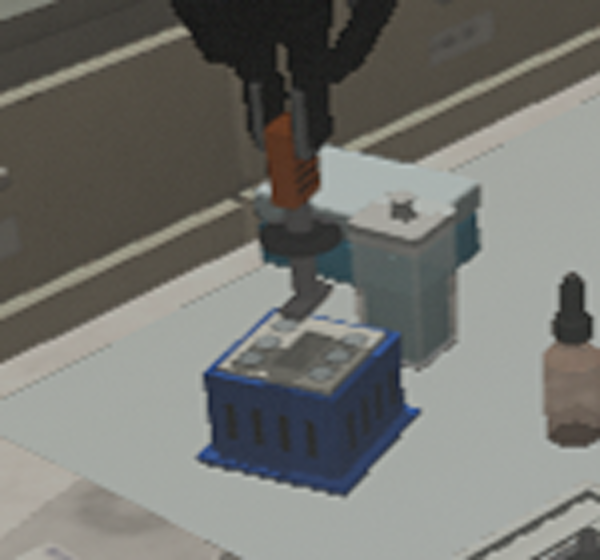

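View pics/c7t.png

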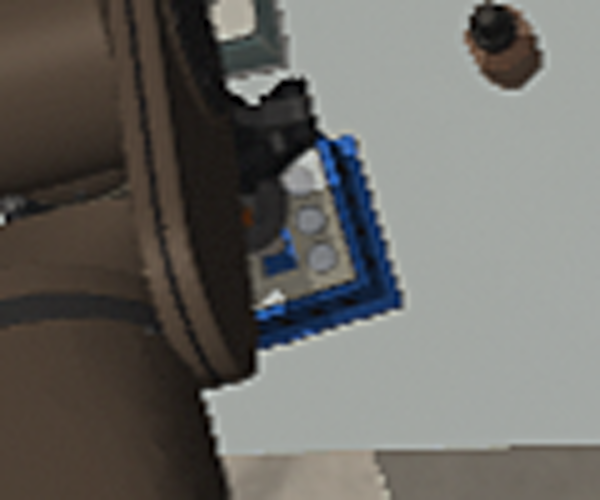

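View pics/w7.png

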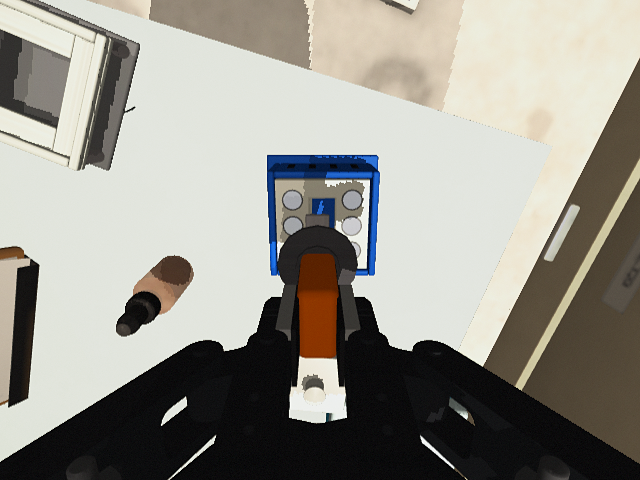

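```bash
python3 - <<'E'
from h import *
f=load('w7'); print(f['camera_matrix'])
c=f['color'][145:290,255:390,::-1]; cv2.imwrite('pics/c8.png',cv2.resize(c,None,fx=4,fy=4,interpolation=cv2.INTER_CUBIC))
E
```

```text
[[375.02077876   0.         317.47715738]
 [  0.         375.02077876 233.23324247]
 [  0.           0.           1.        ]]
```

View pics/c8.png

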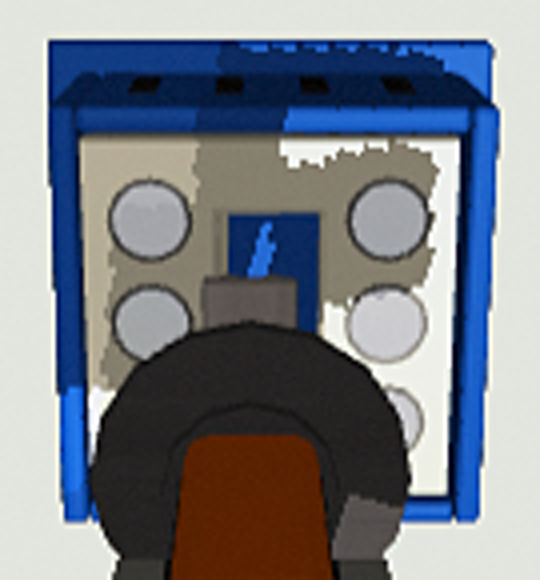

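```bash
python3 - <<'E'
from h import *
f=load('w7'); s=ctrl.get_state()
Rt=Rn.from_quat(np.roll(s['ee_rot'],-1)).as_matrix(); p=np.array(s['ee_pos'])
def tool(uvc,z): 
    P=ray(f,(255+uvc[0]/4-.375,145+uvc[1]/4-.375),z); return (Rt.T@(P-p)*1000).round(1)
oz=p[2]-.0836
print('slot near edge L,R',tool((220,212),.058),tool((321,212),.058))
print('plate near L,R',tool((79,133),.058),tool((462,135),.058))
print('plate far L,R',tool((90,497),.058),tool((450,497),.058))
print('foot top edge near',tool((203,277),oz+.008),tool((297,277),oz+.008))
for h in (.04,.045,.05,.055): print('collar near',tool((253,322),oz+h),tool((97,465),oz+h),tool((410,465),oz+h))
f=load('w1c'); 
E
```

```text
slot near edge L,R [ -5.3 -21.1 108.6] [ 12.4 -21.1 108.6]
plate near L,R [-29.5 -35.  108.6] [ 36.5 -34.6 108.6]
plate far L,R [-29.8  32.8 108.7] [ 37.1  32.8 108.7]
foot top edge near [ -7.3 -17.9  75.6] [  7.2 -17.9  75.6]
collar near [  0.4 -19.9  43.6] [-21.2   0.7  43.6] [22.   0.7 43.6]
collar near [  0.4 -21.3  38.6] [-20.6  -1.3  38.6] [21.5 -1.3 38.6]
collar near [  0.4 -22.8  33.6] [-20.1  -3.3  33.6] [20.9 -3.3 33.6]
collar near [  0.3 -24.2  28.6] [-19.5  -5.3  28.6] [20.3 -5.3 28.6]
```

```bash
python3 - <<'E'
from h import *
o=[]
for t,(r0,r1,c0,c1) in (('w7',(190,235,300,345)),('w1c',(220,275,325,362))):
    f=load(t); c=f['color'][r0:r1,c0:c1,::-1].astype(float); c=np.clip(255*(c/255)**.6,0,255).astype(np.uint8)
    o.append(cv2.resize(c,(390,580),interpolation=cv2.INTER_NEAREST))
cv2.imwrite('pics/slots.png',np.hstack(o))
E
```

```text
(no output)
```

View pics/slots.png

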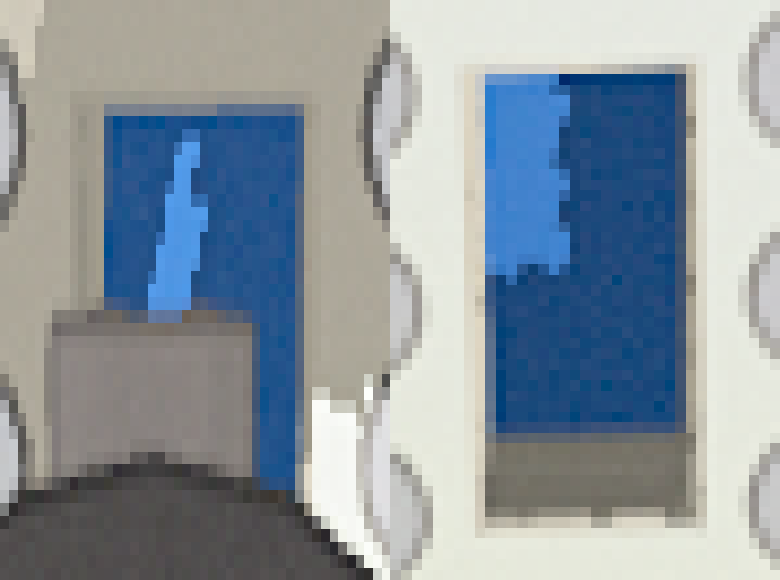

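```bash
python3 - <<'E'
from h import *
f=load('w1c'); c=np.array([.5623,.2483]); a=np.radians(16.8); X=np.array([np.cos(a),np.sin(a)]);Y=np.array([-np.sin(a),np.cos(a)])
for z in (.058,.050,.042,.034):
    P=[[*(c+X*.02+Y*s*.009),z] for s in (-1,1)]+[[*(c-X*.02+Y*s*.009),z] for s in (-1,1)]
    q=proj(f,P); print(z,[((u-325)*10.54+390).round(0) .tolist() if 0 else (round((u-325)*10.54+390),round((v-220)*10.54)) for u,v in q])
E
```

```text
0.058 [(479, 518), (688, 511), (466, 73), (683, 65)]
0.05 [(475, 483), (680, 475), (463, 46), (675, 38)]
0.042 [(472, 449), (672, 442), (460, 21), (667, 13)]
0.034 [(469, 416), (665, 409), (457, -4), (659, -11)]
```

>>> move_arm(grip=[1,1,1,1,1,1,1,1], translation=[[0.0014,0,0.004],[0.0014,0,0.004],[0.0014,0,0.004],[0,0,0.004],[0,0,0.003],[0,0,0],[0,0,0],[0,0,0]], turn=[0,0,0,0,0,0,0,0])

```text
t: 8.95
ee_pos: [0.5626, 0.2495, 0.1473]
ee_rot: [0.0, 0.597, 0.803, 0.0]
force: [-0.0, 0.5, -0.4]
gripper_width: 0.0143
```

```bash
python3 - <<'E'
from h import *
f=grab('scene','s9');h=grab('wrist','w9');s=st()
a=f['color'][160:250,190:290,::-1]; a=cv2.resize(a,None,fx=4,fy=4,interpolation=cv2.INTER_CUBIC)
b=h['color'][145:290,255:390,::-1]; b=cv2.resize(b,None,fx=3,fy=3,interpolation=cv2.INTER_CUBIC)
c=np.zeros((450,810,3),np.uint8); c[:360,:400]=a; c[:435,402:402+405]=b; cv2.imwrite('pics/c9.png',c)
E
```

```text
t 9.05 pos [0.5627 0.2495 0.1476] psi 106.75 F [ 0.3 -0.2 -1.2] T [-0.06  0.03 -0.  ] w 0.0141 q [ 0.25  0.23  1.79 -0.    1.12 -1.61]
```

View pics/c9.png

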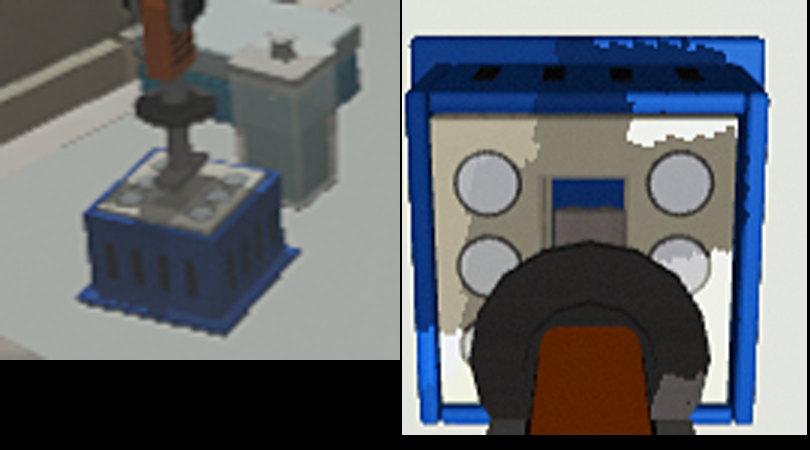

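```bash
python3 - <<'E'
from h import *
f=load('w9'); s=ctrl.get_state()
c=f['color'][200:225,300:335,::-1];cv2.imwrite('pics/c10.png',cv2.resize(c,None,fx=16,fy=16,interpolation=cv2.INTER_NEAREST))
Rt=Rn.from_quat(np.roll(s['ee_rot'],-1)).as_matrix(); p=np.array(s['ee_pos']); oz=p[2]-.0836
for u,v,z in [(317.5,204,.058),(317.5,205,.058),(317.5,213.5,oz+.008),(317.5,214.5,oz+.008),(317.5,183,.058)]: print(u,v,z,(Rt.T@(ray(f,(u,v),z)-p)*1000).round(1))
E
```

```text
317.5 204 0.058 [  0.3 -21.   89.6]
317.5 205 0.058 [  0.3 -20.3  89.6]
317.5 213.5 0.07196439571796909 [  0.3 -18.2  75.6]
317.5 214.5 0.07196439571796909 [  0.3 -17.5  75.6]
317.5 183 0.058 [  0.3 -34.7  89.5]
```

View pics/c10.png

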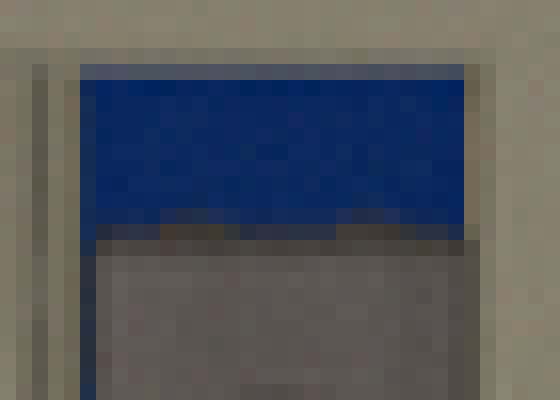

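>>> move_arm(grip=[1,1,1,1,1,1,1,1], translation=[[-0.0004,0,0.001],[0,0,0.002],[0,0,0.002],[0,0,0.002],[0,0,0.002],[0,0,0.002],[0,0,0.001],[0,0,0]], turn=[0,0,0,0,0,0,0,0])

```text
t: 9.72
ee_pos: [0.5623, 0.2491, 0.1347]
ee_rot: [-0.0, 0.597, 0.803, -0.0]
force: [-0.4, 0.6, -0.7]
gripper_width: 0.014
```

```bash
python3 - <<'E'
from h import *
h=grab('wrist','w11');s=st()
b=h['color'][145:290,255:390,::-1]; b=cv2.resize(b,None,fx=4,fy=4,interpolation=cv2.INTER_CUBIC)
cv2.imwrite('pics/c11.png',b)
E
```

```text
t 9.77 pos [0.5624 0.2491 0.135 ] psi 106.75 F [-0.   0.5 -0.6] T [-0.    0.07  0.06] w 0.0139 q [ 0.25  0.24  1.8  -0.    1.1  -1.61]
```

View pics/c11.png

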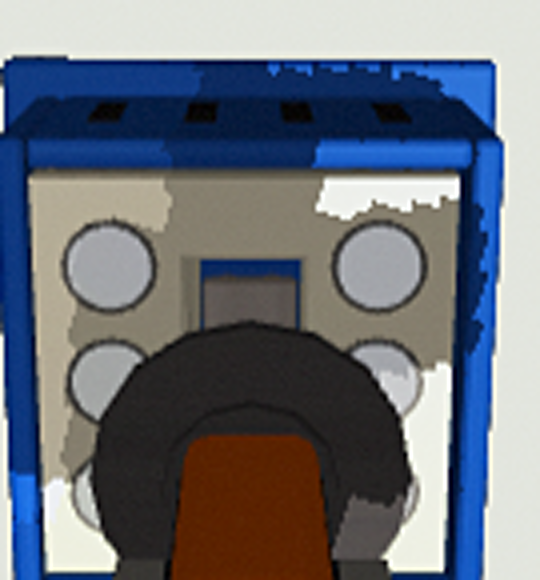

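>>> move_arm(grip=[1,1,1,1,1,1,1,1], translation=[[0,0,0.001],[0,0,0.0015],[0,0,0.0015],[0,0,0.0015],[0,0,0.0015],[0,0,0.0015],[0,0,0.001],[0,0,0]], turn=[0,0,0,0,0,0,0,0])

```text
t: 10.43
ee_pos: [0.5624, 0.2491, 0.1253]
ee_rot: [-0.0, 0.597, 0.803, -0.0]
force: [0.3, -0.1, -1.4]
gripper_width: 0.0143
```

```bash
python3 - <<'E'
from h import *
h=grab('wrist','w12');s=st()
b=h['color'][145:290,255:390,::-1]; b=cv2.resize(b,None,fx=4,fy=4,interpolation=cv2.INTER_CUBIC)
cv2.imwrite('pics/c12.png',b)
E
```

```text
t 10.48 pos [0.5625 0.2491 0.1255] psi 106.75 F [-0.7  0.2 -1.4] T [-0.    0.04  0.02] w 0.0141 q [ 0.25  0.25  1.81 -0.    1.08 -1.61]
```

View pics/c12.png

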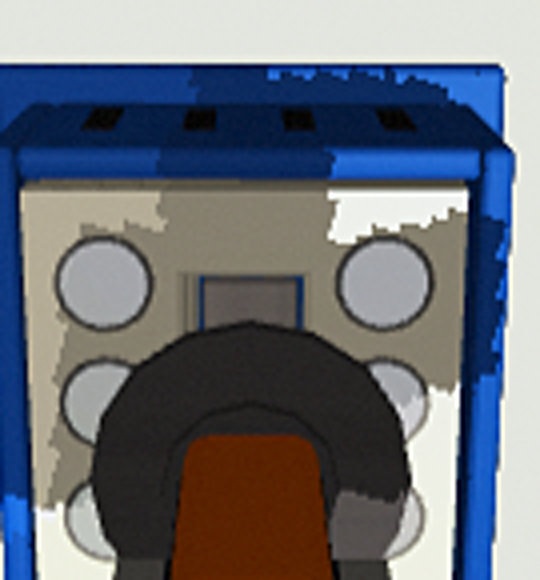

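>>> move_arm(grip=[1,1,1,1,1,1,1,1], translation=[[0,0,0.001],[0,0,0.0015],[0,0,0.0015],[0,0,0.0015],[0,0,0.0015],[0,0,0.0015],[0,0,0.0015],[0,0,0.001]], turn=[0,0,0,0,0,0,0,0])

```text
t: 11.15
ee_pos: [0.5625, 0.2491, 0.1144]
ee_rot: [-0.0, 0.597, 0.803, -0.0]
force: [-0.0, -0.1, -2.0]
gripper_width: 0.0144
```

```bash
python3 - <<'E'
from h import *
h=grab('wrist','w13');f=grab('scene','s13');s=st()
a=f['color'][160:250,190:290,::-1]; a=cv2.resize(a,None,fx=4,fy=4,interpolation=cv2.INTER_CUBIC)
b=h['color'][145:290,255:390,::-1]; b=cv2.resize(b,None,fx=3,fy=3,interpolation=cv2.INTER_CUBIC)
c=np.zeros((450,810,3),np.uint8); c[:360,:400]=a; c[:435,402:402+405]=b; cv2.imwrite('pics/c13.png',c)
E
```

```text
t 11.25 pos [0.5624 0.249  0.1144] psi 106.75 F [-0.3  0.3 -1.1] T [-0.01 -0.01  0.  ] w 0.0140 q [ 0.25  0.27  1.81 -0.    1.06 -1.61]
```

View pics/c13.png

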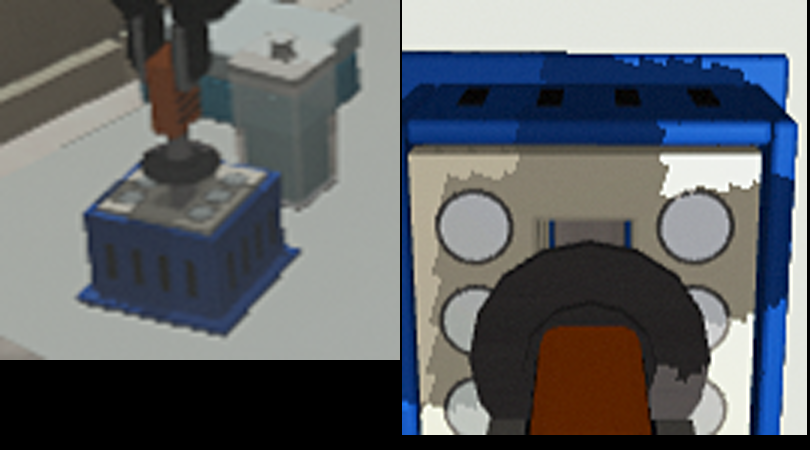

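>>> move_arm(grip=[1,1,1,1,1,1,1,1], translation=[[0,0,0.001],[0,0,0.001],[0,0,0.001],[0,0,0.001],[0,0,0.001],[0,0,0],[0,0,0],[0,0,0]], turn=[0,0,0,0,0,0,0,0])

```text
t: 11.92
ee_pos: [0.5626, 0.2491, 0.1098]
ee_rot: [0.0, 0.597, 0.803, 0.0]
force: [0.8, 0.2, -1.4]
gripper_width: 0.0141
```

```bash
python3 - <<'E'
from h import *
f=grab('scene','s14');s=st()
a=f['color'][170:230,200:270,::-1]; a=cv2.resize(a,None,fx=10,fy=10,interpolation=cv2.INTER_CUBIC)
cv2.imwrite('pics/c14.png',a)
E
```

```text
t 11.97 pos [0.5626 0.2491 0.1098] psi 106.75 F [-0.4 -0.7 -1.3] T [-0.01 -0.07  0.03] w 0.0144 q [ 0.25  0.27  1.81  0.    1.05 -1.61]
```

View pics/c14.png

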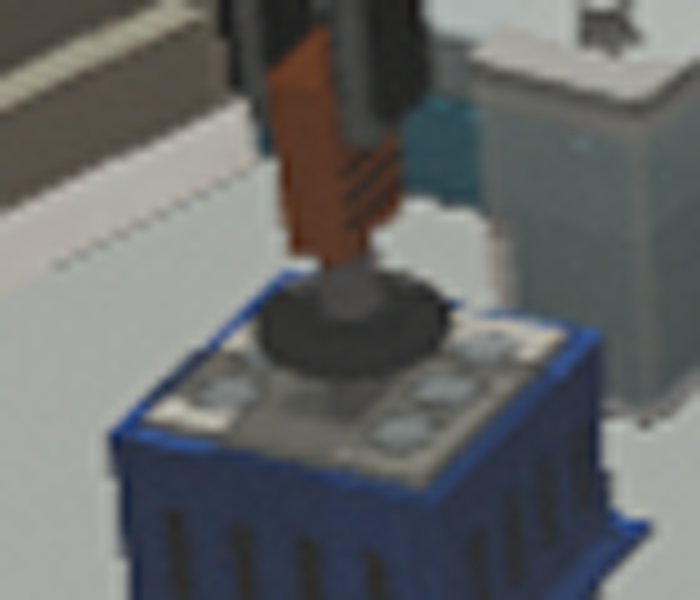

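```bash
python3 - <<'E'
from h import *
f=load('s14'); th=np.linspace(0,2*np.pi,180)
for z in (.058,.062,.066,.070,.074,.078):
    q=(proj(f,np.c_[.5626+.022*np.cos(th),.2491+.022*np.sin(th),th*0+z])-[200,170]+.5)*10
    print(z,'bottom %.0f left %.0f right %.0f top %.0f'%(q[:,1].max(),q[:,0].min(),q[:,0].max(),q[:,1].min()))
# plate corners check z=.058
c=np.array([.5623,.2483]);a=np.radians(16.8);X=np.array([np.cos(a),np.sin(a)]);Y=np.array([-np.sin(a),np.cos(a)])
print(((proj(f,[[*(c+i*X*.033+j*Y*.033),.058] for i,j in((-1,-1),(-1,1),(1,1),(1,-1))])-[200,170]+.5)*10).round())
E
```

```text
0.058 bottom 418 left 247 right 453 top 316
0.062 bottom 402 left 245 right 452 top 300
0.066 bottom 385 left 243 right 451 top 284
0.07 bottom 369 left 242 right 449 top 268
0.074 bottom 352 left 240 right 448 top 252
0.078 bottom 336 left 238 right 447 top 235
[[417. 471.]
 [139. 411.]
 [290. 271.]
 [559. 326.]]
```

>>> move_arm(grip=[1,1,1,1,1,1,1,1], translation=[[0,0,0.001],[0,0,0.0012],[0,0,0.0012],[0,0,0.0012],[0,0,0.0012],[0,0,0.0012],[0,0,0.001],[0,0,0]], turn=[0,0,0,0,0,0,0,0])

```text
t: 12.63
ee_pos: [0.5624, 0.249, 0.1014]
ee_rot: [-0.0, 0.597, 0.803, -0.0]
force: [0.2, -0.3, -1.4]
gripper_width: 0.0143
```

```bash
python3 - <<'E'
from h import *
f=grab('scene','s15');s=st()
a=f['color'][170:230,200:270,::-1]; a=cv2.resize(a,None,fx=10,fy=10,interpolation=cv2.INTER_CUBIC)
cv2.imwrite('pics/c15.png',a)
E
```

```text
t 12.68 pos [0.5624 0.2491 0.1015] psi 106.75 F [ 1.4  0.8 -0.2] T [-0.01 -0.02  0.01] w 0.0144 q [ 0.25  0.28  1.82 -0.    1.04 -1.61]
```

View pics/c15.png

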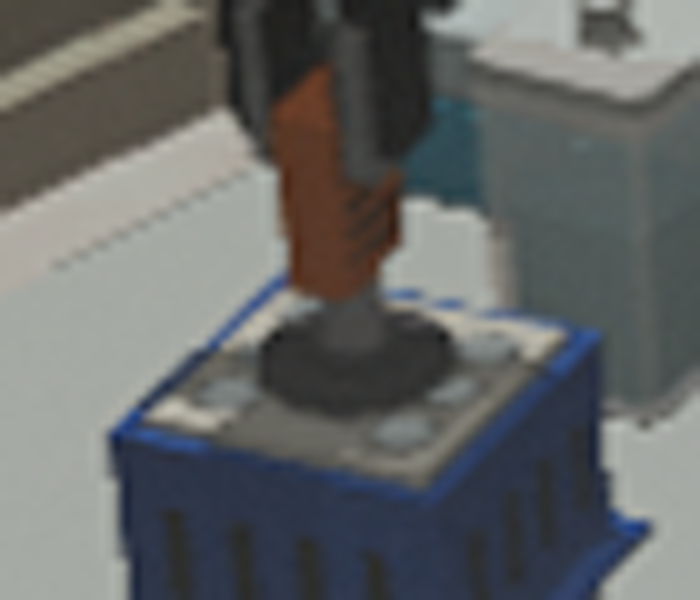

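>>> move_arm(grip=[1,1,1,1,1,1,1,1], translation=[[0,0,0.0004],[0,0,0.0004],[0,0,0.0004],[0,0,0.0004],[0,0,0.0004],[0,0,0.0004],[0,0,0.0002],[0,0,0]], turn=[0,0,0,0,0,0,0,0])

```text
t: 13.35
ee_pos: [0.5629, 0.2492, 0.1007]
ee_rot: [0.0, 0.596, 0.803, 0.0]
force: [-2.8, -0.0, 6.0]
gripper_width: 0.014
```

```bash
python3 - <<'E'
from h import *
f=grab('scene','s16');s=st()
E
```

```text
t 13.40 pos [0.5629 0.2492 0.1007] psi 106.76 F [-3.4 -2.1  6.2] T [-0.14  0.59  0.01] w 0.0142 q [ 0.25  0.28  1.82 -0.    1.04 -1.61]
```

```bash
python3 - <<'E'
from h import *
f=load('s16');h=grab('wrist','w16');st()
a=f['color'][170:230,200:270,::-1]; a=cv2.resize(a,None,fx=6,fy=6,interpolation=cv2.INTER_CUBIC)
b=h['color'][160:320,265:375,::-1]; b=cv2.resize(b,None,fx=3,fy=3,interpolation=cv2.INTER_CUBIC)
c=np.zeros((480,770,3),np.uint8); c[:360,:420]=a; c[:480,430:430+330]=b; cv2.imwrite('pics/c16.png',c)
E
```

```text
t 13.45 pos [0.5629 0.2492 0.1008] psi 106.76 F [-1.5 -1.6  7. ] T [-0.15  0.6   0.01] w 0.0140 q [ 0.25  0.28  1.82 -0.    1.04 -1.61]
```

View pics/c16.png

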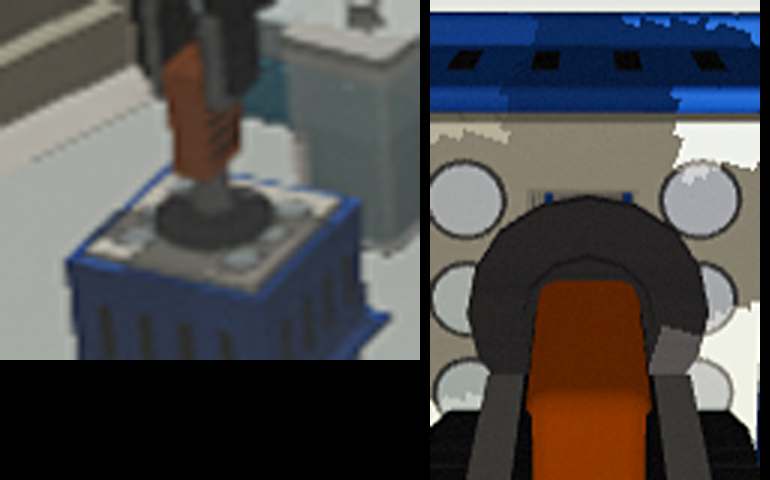

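```bash
python3 - <<'E'
from h import *
f=load('w16'); s=ctrl.get_state(); Rt=Rn.from_quat(np.roll(s['ee_rot'],-1)).as_matrix(); p=np.array(s['ee_pos']); print(Rt[:,2])
for z in (.056,.058,.060,.062): print(z,[(Rt.T@(ray(f,(265+u/3,160+v/3),z)-p)*1000).round(1).tolist() for u,v in ((158,196),(39,308),(278,308))])
print('slot edge',(Rt.T@(ray(f,(265+158/3,160+189/3),.058)-p)*1000).round(1), 'plate edge',(Rt.T@(ray(f,(265+158/3,160+119/3),.058)-p)*1000).round(1))
E
```

```text
[ 3.26999578e-04 -4.35121107e-05 -9.99999946e-01]
0.056 [[0.3, -19.4, 44.7], [-21.7, 2.2, 44.8], [22.6, 2.2, 44.8]]
0.058 [[0.3, -20.0, 42.7], [-21.5, 1.4, 42.8], [22.4, 1.4, 42.8]]
0.06 [[0.3, -20.6, 40.7], [-21.3, 0.6, 40.8], [22.1, 0.6, 40.8]]
0.062 [[0.3, -21.2, 38.7], [-21.1, -0.2, 38.8], [21.9, -0.2, 38.8]]
slot edge [  0.3 -21.3  42.7] plate edge [  0.3 -34.   42.7]
```

```bash
python3 - <<'E'
from h import *
f=load('s6');o=np.array([.563,-.2233,.1895-.0836]); th=np.linspace(0,2*np.pi,180)
u0,v0=415,205
a=f['color'][v0:v0+80,u0:u0+55,::-1]; a=cv2.resize(a,None,fx=10,fy=10,interpolation=cv2.INTER_CUBIC).copy()
b=a.copy()
for z,col in ((.041,(0,255,0)),(.0455,(0,0,255))):
    q=(proj(f,np.c_[o[0]+.022*np.cos(th),o[1]+.022*np.sin(th),th*0+o[2]+z])-[u0,v0]+.5)*10
    cv2.polylines(b,[q.astype(int)],True,col,1)
y=np.radians(10);X=np.array([np.cos(y),np.sin(y)]);Y=np.array([-np.sin(y),np.cos(y)])
for z,hx,hy in ((0,.0185,.0075),(.008,.0185,.0075),(.064,.015,.008),(.108,.015,.008)):
    q=(proj(f,[[*(o[:2]+i*X*hx+j*Y*hy),o[2]+z] for i,j in((-1,-1),(-1,1),(1,1),(1,-1))])-[u0,v0]+.5)*10
    cv2.polylines(b,[q.astype(int)],True,(255,255,0),1)
c=np.hstack([a,b])[:,:]; c=cv2.resize(c,None,fx=.72,fy=.72); cv2.imwrite('pics/c17.png',c); print(c.shape)
E
```

```text
(576, 792, 3)
```

View pics/c17.png

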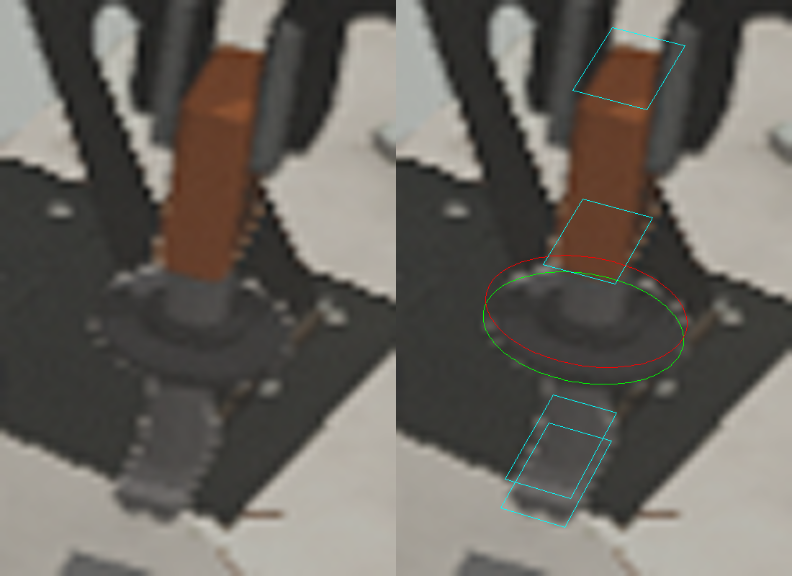

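>>> move_arm(grip=[1,1,1,1,1,1,1,1], translation=[[0,0,-0.0006],[0,0,0],[0,0,0],[0,0,0],[0,0,0],[0,0,0],[0,0,0],[0,0,0]], turn=[0,0.05,0.08,0.1,0.1,0.1,0.05,0])

```text
t: 14.12
ee_pos: [0.5636, 0.2494, 0.1008]
ee_rot: [0.001, 0.771, 0.637, 0.001]
force: [0.2, -0.6, 3.7]
gripper_width: 0.0145
```

```bash
python3 - <<'E'
from h import *
s=st();h=grab('wrist','w18');st()
E
```

```text
t 14.12 pos [0.5636 0.2494 0.1008] psi 79.20 F [ 0.2 -0.6  3.7] T [ 0.03  0.02 -0.05] w 0.0145 q [ 0.25  0.28  1.82  0.    1.04 -1.13]
t 14.17 pos [0.5636 0.2494 0.1007] psi 79.30 F [-1.2  0.4  4.3] T [ 0.06 -0.02 -0.01] w 0.0143 q [ 0.25  0.28  1.82  0.    1.04 -1.13]
```

View pics/w18.png

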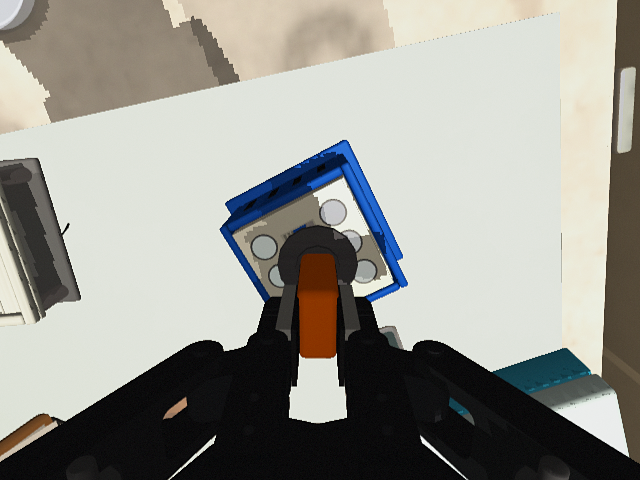

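>>> move_arm(grip=[1,1,1,1,1,1,1,1], translation=[[0,0,0],[0,0,0],[0,0,0],[0,0,0],[0,0,0],[0,0,0],[0,0,0],[0,0,0]], turn=[0.08,0.11,0.12,0.12,0.12,0.12,0.11,0.08])

```text
t: 14.83
ee_pos: [0.5636, 0.2494, 0.1007]
ee_rot: [0.0, 0.966, 0.257, 0.001]
force: [0.5, -0.1, 4.2]
gripper_width: 0.0139
```

```bash
python3 - <<'E'
from h import *
s=st()
E
```

```text
t 14.83 pos [0.5636 0.2494 0.1007] psi 29.79 F [ 0.5 -0.1  4.2] T [0.06 0.05 0.06] w 0.0139 q [ 0.25  0.28  1.82 -0.    1.04 -0.27]
```

>>> move_arm(grip=[1,1,1,1,1,1,1,1], translation=[[0,0,0],[0,0,0],[0,0,0],[0,0,0],[0,0,0],[0,0,0],[0,0,0],[0,0,0]], turn=[0.05,0.07,0.07,0.04,0,0,0,0])

```text
t: 15.5
ee_pos: [0.5636, 0.2494, 0.1007]
ee_rot: [-0.0, 0.989, 0.147, 0.001]
force: [0.5, 0.5, 5.8]
gripper_width: 0.0143
```

```bash
python3 - <<'E'
from h import *
s=st();h=grab('wrist','w19');f=grab('scene','s19')
a=f['color'][150:250,180:290,::-1]; cv2.imwrite('pics/c19.png',cv2.resize(a,None,fx=5,fy=5,interpolation=cv2.INTER_CUBIC))
E
```

```text
t 15.50 pos [0.5636 0.2494 0.1007] psi 16.89 F [0.5 0.5 5.8] T [ 0.01 -0.09 -0.06] w 0.0143 q [ 0.25  0.28  1.82  0.    1.04 -0.04]
```

View pics/w19.png

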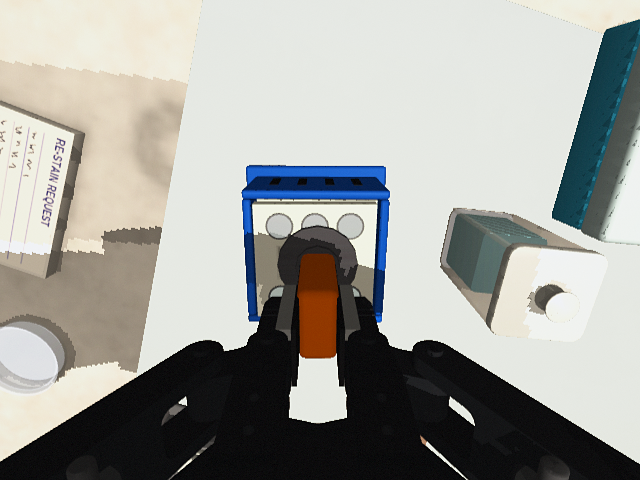

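View pics/c19.png

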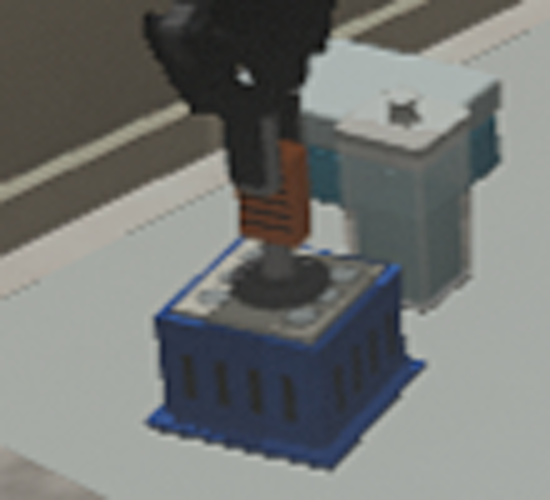

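>>> move_arm(grip=[1,1,1,1,1,1,1,1], translation=[[0,0,-0.001],[0,0,-0.0015],[0,0,-0.0015],[0,0,-0.0015],[0,0,-0.0015],[0,0,-0.001],[0,0,-0.001],[0,0,-0.001]], turn=[0,0,0,0,0,0,0,0], squeeze=85)

```text
t: 16.27
ee_pos: [0.5625, 0.2491, 0.1097]
ee_rot: [0.0, 0.989, 0.146, -0.0]
force: [0.6, -0.6, -1.3]
gripper_width: 0.0139
```

>>> move_arm(grip=[1,1,1,1,1,1,1,1], translation=[[0,0,-0.001],[0,0,-0.001],[0,0,-0.001],[0,0,-0.0015],[0,0,-0.0015],[0,0,-0.0015],[0,0,-0.001],[0,0,0]], turn=[0,0,0,0,0,0,0,0])

```text
t: 16.93
ee_pos: [0.5628, 0.2492, 0.1186]
ee_rot: [-0.0, 0.989, 0.146, 0.0]
force: [-0.7, 0.2, -2.9]
gripper_width: 0.0142
```

```bash
python3 - <<'E'
from h import *
s=st();h=grab('wrist','w20');f=grab('scene','s20');st()
a=f['color'][150:250,180:290,::-1]; a=cv2.resize(a,None,fx=4,fy=4,interpolation=cv2.INTER_CUBIC)
b=h['color'][150:350,230:410,::-1]; b=cv2.resize(b,None,fx=2,fy=2,interpolation=cv2.INTER_CUBIC)
cv2.imwrite('pics/c20.png',np.hstack([a,b]))
E
```

```text
t 16.93 pos [0.5628 0.2492 0.1186] psi 16.80 F [-0.7  0.2 -2.9] T [-0.05 -0.01  0.06] w 0.0142 q [ 0.25  0.26  1.81  0.    1.07 -0.04]
t 17.03 pos [0.5626 0.2491 0.1183] psi 16.80 F [-0.3  0.2 -3.2] T [ 0.03  0.01 -0.02] w 0.0139 q [ 0.25  0.26  1.81 -0.    1.07 -0.04]
```

View pics/c20.png

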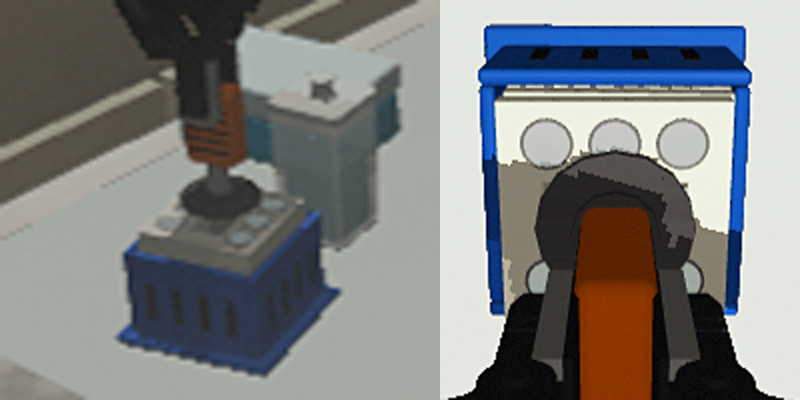

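>>> move_arm(grip=[1,1,1,1,1,1,1,1], translation=[[0,0,-0.002],[0,0,-0.003],[0,0,-0.003],[0,0,-0.003],[0,0,-0.003],[0,0,-0.003],[0,0,-0.003],[0,0,-0.003]], turn=[0,0,0,0,0,0,0,0])

```text
t: 17.7
ee_pos: [0.5626, 0.2491, 0.1416]
ee_rot: [-0.0, 0.989, 0.146, 0.0]
force: [0.4, 1.0, -3.5]
gripper_width: 0.014
```

>>> move_arm(grip=[1,1,1,1,1,1,1,1], translation=[[0,0,-0.003],[0,0,-0.004],[0,0,-0.004],[0,0,-0.004],[0,0,-0.004],[0,0,-0.003],[0,0,-0.001],[0,0,0]], turn=[0,0,0,0,0,0,0,0])

```text
t: 18.37
ee_pos: [0.5628, 0.2492, 0.1647]
ee_rot: [-0.0, 0.989, 0.146, 0.0]
force: [0.3, 1.3, -2.8]
gripper_width: 0.0137
```

```bash
python3 - <<'E'
from h import *
s=st();h=grab('wrist','w21');f=grab('scene','s21');st()
a=f['color'][120:250,180:290,::-1]; a=cv2.resize(a,None,fx=4,fy=4,interpolation=cv2.INTER_CUBIC)
b=h['color'][130:390,230:410,::-1]; b=cv2.resize(b,None,fx=2,fy=2,interpolation=cv2.INTER_CUBIC)
cv2.imwrite('pics/c21.png',np.hstack([a,b]))
E
```

```text
t 18.37 pos [0.5628 0.2492 0.1647] psi 16.80 F [ 0.3  1.3 -2.8] T [0.03 0.04 0.05] w 0.0137 q [ 0.25  0.21  1.78  0.    1.15 -0.04]
t 18.47 pos [0.5625 0.2491 0.1641] psi 16.80 F [ 0.2  0.6 -3.4] T [0.03 0.01 0.06] w 0.0137 q [ 0.25  0.21  1.78  0.    1.15 -0.04]
```

View pics/c21.png

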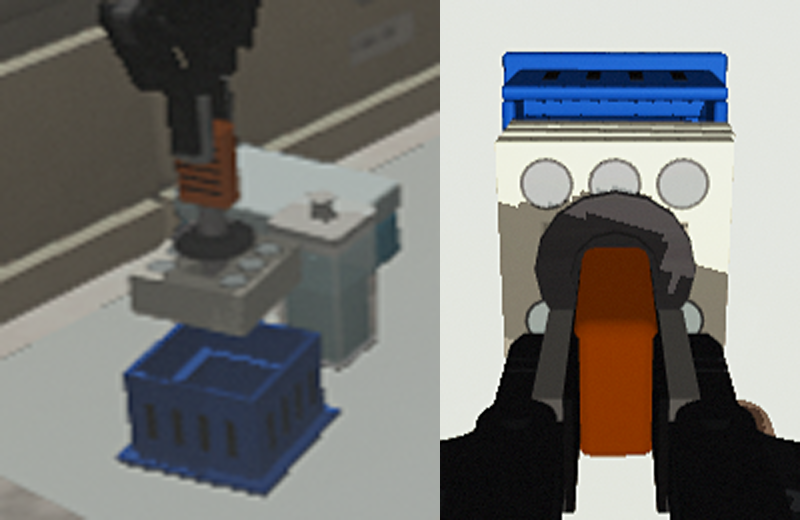

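```bash
python3 - <<'E'
from h import *
f=load('w21'); s=ctrl.get_state(); Rt=Rn.from_quat(np.roll(s['ee_rot'],-1)).as_matrix(); p=np.array(s['ee_pos'])
zt=p[2]-.0836+.032
for u,v in ((258,200),(376.5,200)): print((Rt.T@(ray(f,(u,v),zt)-p)*1000).round(1))
plan([.5259,.0229,.16],-5.6,14,grip=1)
E
```

```text
[-31.7 -32.4  51.6]
[ 33.2 -32.4  51.6]
step mm 16.4 deg -1.60
{"grip": [1, 1, 1, 1, 1, 1, 1, 1], "translation": [[-0.0072, 0.0147, 0.0003], [-0.0068, 0.0149, 0.0003], [-0.0063, 0.0151, 0.0003], [-0.0059, 0.0153, 0.0003], [-0.0055, 0.0154, 0.0003], [-0.0051, 0.0156, 0.0003], [-0.0046, 0.0157, 0.0003], [-0.0042, 0.0158, 0.0003]], "turn": [0.0279, 0.0279, 0.0279, 0.0279, 0.0279, 0.0279, 0.0279, 0.0279]}
{"grip": [1, 1, 1, 1, 1, 1, 1, 1], "translation": [[-0.0037, 0.0159, 0.0003], [-0.0033, 0.016, 0.0003], [-0.0028, 0.0161, 0.0003], [-0.0024, 0.0162, 0.0003], [-0.0019, 0.0163, 0.0003], [-0.0015, 0.0163, 0.0003], [0, 0, 0], [0, 0, 0]], "turn": [0.0279, 0.0279, 0.0279, 0.0279, 0.0279, 0.0279, 0, 0]}
```

```bash
python3 - <<'E'
from h import *
plan([.5259,.0229,.155],-5.6,20,grip=1)
E
```

```text
step mm 11.5 deg -1.12
{"grip": [1, 1, 1, 1, 1, 1, 1, 1], "translation": [[-0.005, 0.0103, 0.0005], [-0.0048, 0.0104, 0.0005], [-0.0046, 0.0105, 0.0005], [-0.0044, 0.0106, 0.0005], [-0.0042, 0.0107, 0.0005], [-0.004, 0.0107, 0.0005], [-0.0038, 0.0108, 0.0005], [-0.0036, 0.0109, 0.0005]], "turn": [0.0195, 0.0195, 0.0195, 0.0195, 0.0195, 0.0195, 0.0195, 0.0195]}
{"grip": [1, 1, 1, 1, 1, 1, 1, 1], "translation": [[-0.0034, 0.011, 0.0005], [-0.0031, 0.011, 0.0005], [-0.0029, 0.0111, 0.0005], [-0.0027, 0.0111, 0.0005], [-0.0025, 0.0112, 0.0005], [-0.0023, 0.0112, 0.0005], [-0.002, 0.0113, 0.0005], [-0.0018, 0.0113, 0.0005]], "turn": [0.0195, 0.0195, 0.0195, 0.0195, 0.0195, 0.0195, 0.0195, 0.0195]}
{"grip": [1, 1, 1, 1, 1, 1, 1, 1], "translation": [[-0.0016, 0.0113, 0.0005], [-0.0014, 0.0114, 0.0005], [-0.0012, 0.0114, 0.0005], [-0.0009, 0.0114, 0.0005], [0, 0, 0], [0, 0, 0], [0, 0, 0], [0, 0, 0]], "turn": [0.0195, 0.0195, 0.0195, 0.0195, 0, 0, 0, 0]}
```

>>> move_arm(grip=[1,1,1,1,1,1,1,1], translation=[[-0.002,0.004,0],[-0.004,0.008,0],[-0.005,0.0105,0],[-0.0044,0.0106,0],[-0.0042,0.0107,0],[-0.004,0.0107,0],[-0.0038,0.0108,0],[-0.0036,0.011,0]], turn=[0.019,0.02,0.02,0.02,0.02,0.02,0.02,0.02])

```text
t: 19.13
ee_pos: [0.5485, 0.1664, 0.1643]
ee_rot: [0.0, 0.998, 0.066, 0.0]
force: [1.3, -0.0, -3.4]
gripper_width: 0.0143
```

>>> move_arm(grip=[1,1,1,1,1,1,1,1], translation=[[-0.0034,0.011,0],[-0.0031,0.011,0],[-0.003,0.011,0],[-0.0027,0.011,0],[-0.0025,0.011,0],[-0.0023,0.011,0],[-0.002,0.0113,0],[-0.0018,0.0113,0]], turn=[0.02,0.02,0.02,0.02,0.02,0.02,0.02,0.02])

```text
t: 19.8
ee_pos: [0.5334, 0.0769, 0.1642]
ee_rot: [0.0, 1.0, -0.014, 0.0]
force: [0.3, -0.7, -3.8]
gripper_width: 0.0135
```

```bash
python3 - <<'E'
from h import *
st();plan([.5259,.0229,.155],-5.6,6,grip=1)
E
```

```text
t 19.80 pos [0.5334 0.0769 0.1642] psi -1.59 F [ 0.3 -0.7 -3.8] T [-0.04  0.01 -0.01] w 0.0135 q [-0.05  0.04  1.96 -0.    1.13 -0.02]
step mm 9.2 deg -0.67
{"grip": [1, 1, 1, 1, 1, 1, 1, 1], "translation": [[-0.001, 0.009, 0.0015], [-0.0009, 0.009, 0.0015], [-0.0008, 0.009, 0.0015], [-0.0007, 0.0091, 0.0015], [-0.0006, 0.0091, 0.0015], [-0.0005, 0.0091, 0.0015], [0, 0, 0], [0, 0, 0]], "turn": [0.0117, 0.0117, 0.0117, 0.0117, 0.0117, 0.0117, 0, 0]}
```

>>> move_arm(grip=[1,1,1,1,1,1,1,1], translation=[[-0.001,0.009,0.0015],[-0.001,0.009,0.0015],[-0.001,0.009,0.0015],[-0.001,0.009,0.0015],[-0.001,0.009,0.0015],[0,0.006,0.0015],[0,0.003,0],[0,0,0]], turn=[0.012,0.012,0.012,0.012,0.012,0.01,0,0])

```text
t: 20.47
ee_pos: [0.5255, 0.0237, 0.1551]
ee_rot: [-0.0, 0.999, -0.048, -0.0]
force: [-0.4, 0.5, -3.0]
gripper_width: 0.014
```

```bash
python3 - <<'E'
from h import *
h=grab('wrist','w22');f=grab('scene','s22');st()
a=f['color'][180:310,250:370,::-1]; a=cv2.resize(a,None,fx=3.3,fy=3.3,interpolation=cv2.INTER_CUBIC)
b=h['color'][130:345,210:430,::-1]; b=cv2.resize(b,(400,429),interpolation=cv2.INTER_CUBIC)
cv2.imwrite('pics/c22.png',np.hstack([a,b]))
E
```

```text
t 20.57 pos [0.5257 0.0244 0.1553] psi -5.49 F [ 0.7  0.  -4.5] T [ 0.   -0.06 -0.  ] w 0.0137 q [-0.15  0.03  2.    0.    1.11 -0.05]
```

View pics/c22.png

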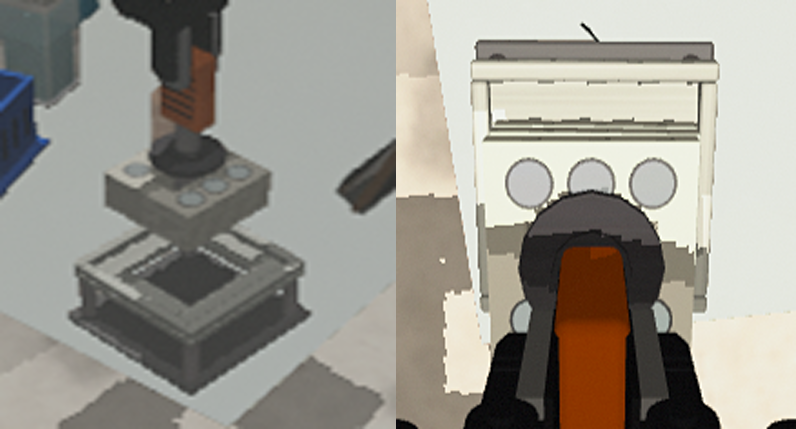

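```bash
python3 - <<'E'
from h import *
f=load('w22'); s=ctrl.get_state(); Rt=Rn.from_quat(np.roll(s['ee_rot'],-1)).as_matrix(); p=np.array(s['ee_pos'])
k=220/400
for n,uc,vc,z in (('lip L near',470,61,.042),('lip R near',719,61,.042),('lip near inner',594,80,.042),('lip L far',480,308,.042),('lip R far',708,308,.042),('plate L',484,139,p[2]-.0836+.032),('plate R',703,139,p[2]-.0836+.032)):
    print(n,(Rt.T@(ray(f,(210+(uc-396)*k,130+vc*215/429),z)-p)*1000).round(1))
E
```

```text
lip L near [-45.9 -46.6 113.3]
lip R near [ 48.8 -46.4 113.3]
lip near inner [  1.3 -39.9 113.3]
lip L far [-46.7  47.  113.3]
lip R far [ 49.3  47.2 113.3]
plate L [-32.  -32.3  51.6]
plate R [ 33.7 -32.2  51.6]
```

>>> move_arm(grip=[1,1,1,1,1,1,1,1], translation=[[0.0006,0,0.003],[0,0,0.005],[0,0,0.006],[0,0,0.006],[0,0,0.006],[0,0,0.005],[0,0,0.004],[0,0,0.002]], turn=[0,0,0,0,0,0,0,0])

```text
t: 21.23
ee_pos: [0.5257, 0.0244, 0.1172]
ee_rot: [-0.0, 0.999, -0.048, -0.001]
force: [-0.5, 0.7, -3.3]
gripper_width: 0.0138
```

>>> move_arm(grip=[1,1,1,1,1,1,1,1], translation=[[0,0,0.0008],[0,0,0.0008],[0,0,0.0008],[0,0,0.0008],[0,0,0.0008],[0,0,0.0008],[0,0,0.0008],[0,0,0.0008]], turn=[0,0,0,0,0,0,0,0])

```text
t: 21.9
ee_pos: [0.5262, 0.0243, 0.1118]
ee_rot: [0.0, 0.999, -0.048, 0.0]
force: [0.7, -0.1, -3.1]
gripper_width: 0.0137
```

```bash
python3 - <<'E'
from h import *
h=grab('wrist','w23');f=grab('scene','s23');st()
a=f['color'][180:310,250:370,::-1]; a=cv2.resize(a,None,fx=3.3,fy=3.3,interpolation=cv2.INTER_CUBIC)
b=h['color'][130:345,210:430,::-1]; b=cv2.resize(b,(400,429),interpolation=cv2.INTER_CUBIC)
cv2.imwrite('pics/c23.png',np.hstack([a,b]))
E
```

```text
t 22.00 pos [0.5262 0.0243 0.1118] psi -5.49 F [-0.3 -0.7 -1.9] T [ 0.03 -0.03  0.02] w 0.0140 q [-0.15  0.08  2.03 -0.    1.03 -0.05]
```

View pics/c23.png

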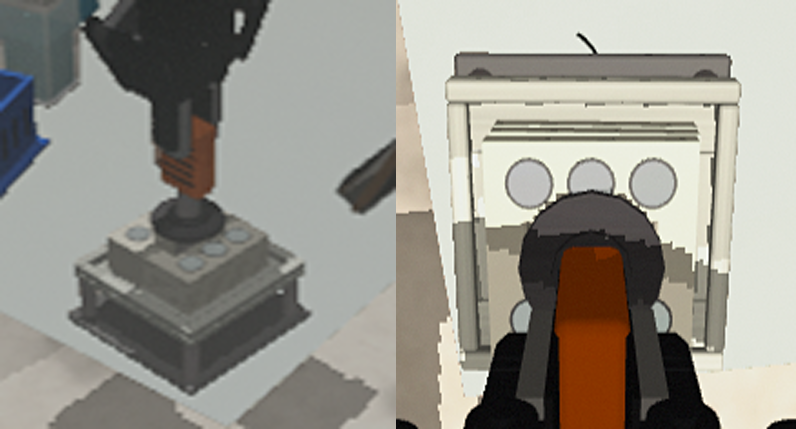

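>>> move_arm(grip=[1,1,1,1,1,1,1,1], translation=[[0,0,0.0006],[0,0,0.0006],[0,0,0.0008],[0,0,0.001],[0,0,0.001],[0,0,0.001],[0,0,0.001],[0,0,0.0005]], turn=[0,0,0,0,0,0,0,0])

```text
t: 22.67
ee_pos: [0.5261, 0.0243, 0.1051]
ee_rot: [-0.0, 0.999, -0.048, -0.0]
force: [-0.2, 0.3, -1.3]
gripper_width: 0.0139
```

```bash
python3 - <<'E'
from h import *
st();h=grab('wrist','w24');f=grab('scene','s24');st()
E
```

```text
t 22.67 pos [0.5261 0.0243 0.1051] psi -5.49 F [-0.2  0.3 -1.3] T [ 0.   -0.02  0.01] w 0.0139 q [-0.15  0.09  2.03 -0.    1.02 -0.05]
t 22.77 pos [0.5261 0.0243 0.1051] psi -5.49 F [ 0.2  0.3 -1.9] T [0.02 0.01 0.02] w 0.0140 q [-0.15  0.09  2.03 -0.    1.02 -0.05]
```

Plates are off the foot (force is back to the lifter's weight alone). I'll lower slowly to collar contact.

>>> move_arm(grip=[1,1,1,1,1,1,1,1], translation=[[0,0,0.0005],[0,0,0.0005],[0,0,0.0005],[0,0,0.0005],[0,0,0.0004],[0,0,0.0003],[0,0,0.0003],[0,0,0]], turn=[0,0,0,0,0,0,0,0])

```text
t: 23.43
ee_pos: [0.5262, 0.0243, 0.1028]
ee_rot: [0.0, 0.999, -0.048, -0.0]
force: [-2.0, -0.7, 2.7]
gripper_width: 0.0143
```

```bash
python3 - <<'E'
from h import *
st();h=grab('wrist','w25');f=grab('scene','s25');st()
a=f['color'][180:310,250:370,::-1]; a=cv2.resize(a,None,fx=3.3,fy=3.3,interpolation=cv2.INTER_CUBIC)
b=h['color'][130:345,210:430,::-1]; b=cv2.resize(b,(400,429),interpolation=cv2.INTER_CUBIC)
cv2.imwrite('pics/c25.png',np.hstack([a,b]))
E
```

```text
t 23.43 pos [0.5262 0.0243 0.1028] psi -5.49 F [-2.  -0.7  2.7] T [0.06 0.33 0.02] w 0.0143 q [-0.15  0.1   2.03 -0.    1.01 -0.05]
t 23.53 pos [0.5262 0.0243 0.1028] psi -5.48 F [-1.4  0.   2.2] T [-0.02  0.38 -0.06] w 0.0140 q [-0.15  0.1   2.03 -0.    1.01 -0.05]
```

View pics/c25.png

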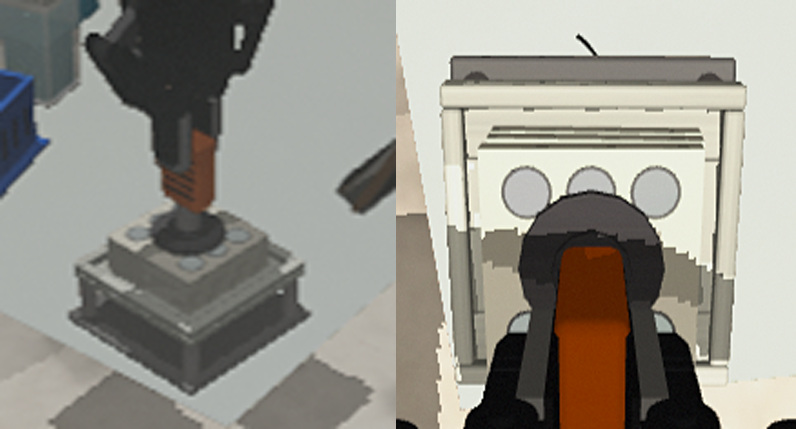

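>>> move_arm(grip=[1,1,1,1,1,1,1,1], translation=[[0,0,-0.0003],[0,0,-0.0003],[0,0,0],[0,0,0],[0,0,0],[0,0,0],[0,0,0],[0,0,0]], turn=[0,0,0,0,0,0,0,0], squeeze=20)

```text
t: 24.2
ee_pos: [0.5262, 0.0243, 0.1029]
ee_rot: [-0.0, 0.999, -0.048, 0.0]
force: [0.3, -0.7, -0.3]
gripper_width: 0.014
```

>>> move_arm(grip=[0.8,0.77,0.74,0.7,0.65,0.6,0.5,0.4], translation=[[0,0,0],[0,0,0],[0,0,0],[0,0,0],[0,0,0],[0,0,0],[0,0,0],[0,0,0]], turn=[0,0,0,0,0,0,0,0])

```text
t: 24.87
ee_pos: [0.5262, 0.0242, 0.103]
ee_rot: [0.0, 0.999, -0.048, 0.0]
force: [-0.4, -0.9, -0.2]
gripper_width: 0.0508
```

```bash
python3 - <<'E'
from h import *
st();h=grab('wrist','w26');f=grab('scene','s26');st()
a=f['color'][180:310,250:370,::-1]; a=cv2.resize(a,None,fx=3.3,fy=3.3,interpolation=cv2.INTER_CUBIC)
b=h['color'][130:345,210:430,::-1]; b=cv2.resize(b,(400,429),interpolation=cv2.INTER_CUBIC)
cv2.imwrite('pics/c26.png',np.hstack([a,b]))
E
```

```text
t 24.87 pos [0.5262 0.0242 0.103 ] psi -5.49 F [-0.4 -0.9 -0.2] T [-0.05  0.03 -0.02] w 0.0508 q [-0.15  0.1   2.03 -0.    1.01 -0.05]
t 24.97 pos [0.5262 0.0243 0.1029] psi -5.49 F [0.1 0.2 0.1] T [-0.04  0.02 -0.02] w 0.0513 q [-0.15  0.1   2.03 -0.    1.01 -0.05]
```

View pics/c26.png

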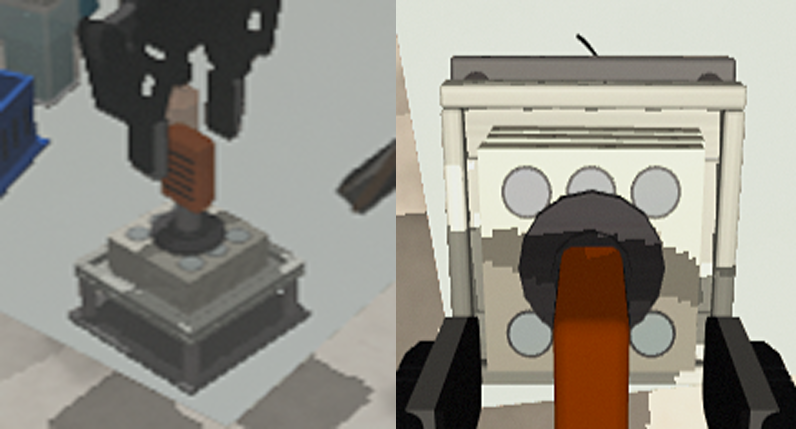

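The lifter stands on its own, upright, with the gripper clear. I'll open fully and retreat straight up.

>>> move_arm(grip=[0.2,0,0,0,0,0,0,0], translation=[[0,0,0],[0,0,0],[0,0,-0.003],[0,0,-0.006],[0,0,-0.01],[0,0,-0.012],[0,0,-0.014],[0,0,-0.015]], turn=[0,0,0,0,0,0,0,0])

```text
t: 25.63
ee_pos: [0.5264, 0.0243, 0.1647]
ee_rot: [0.0, 0.999, -0.048, 0.0]
force: [0.1, -0.3, -0.5]
gripper_width: 0.0854
```

>>> move_arm(grip=[0,0,0,0,0,0,0,0], translation=[[0,0,-0.015],[0,0,-0.015],[0,0,-0.012],[0,0,-0.01],[0,0,-0.005],[0,0,0],[0,0,0],[0,0,0]], turn=[0,0,0,0,0,0,0,0])

```text
t: 26.3
ee_pos: [0.5256, 0.0243, 0.2189]
ee_rot: [-0.0, 0.999, -0.048, -0.001]
force: [-0.4, -0.1, -0.9]
gripper_width: 0.0855
```

```bash
python3 - <<'E'
from h import *
h=grab('wrist','w27');f=grab('scene','s27');st()
a=f['color'][130:350,200:460,::-1]; a=cv2.resize(a,(400,338),interpolation=cv2.INTER_CUBIC)
b=h['color'][80:400,120:520,::-1]; b=cv2.resize(b,(400,320),interpolation=cv2.INTER_CUBIC)
c=np.zeros((338,800,3),np.uint8);c[:,:400]=a;c[:320,400:]=b
cv2.imwrite('pics/c27.png',c)
# stand & stack via warps
w=warp(h,.5262,.0243,.060,half=.06); cv2.imwrite('pics/c27w.png',w[:,:,::-1])
E
```

```text
t 26.40 pos [0.5256 0.0243 0.2187] psi -5.49 F [ 0.9 -0.4 -0.3] T [-0.01 -0.01  0.03] w 0.0854 q [-0.15 -0.04  1.94 -0.    1.24 -0.05]
```

View pics/c27.png

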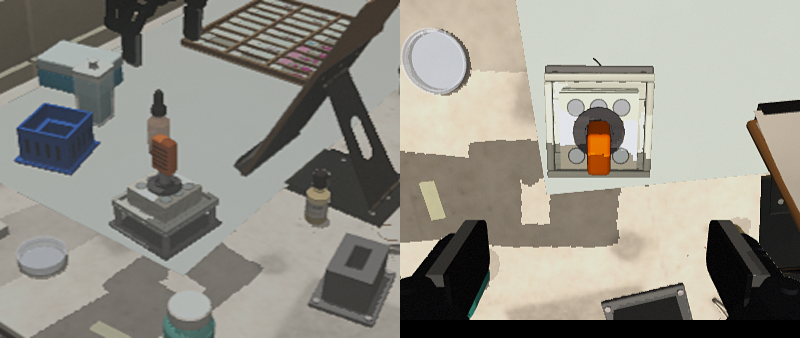

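View pics/c27w.png

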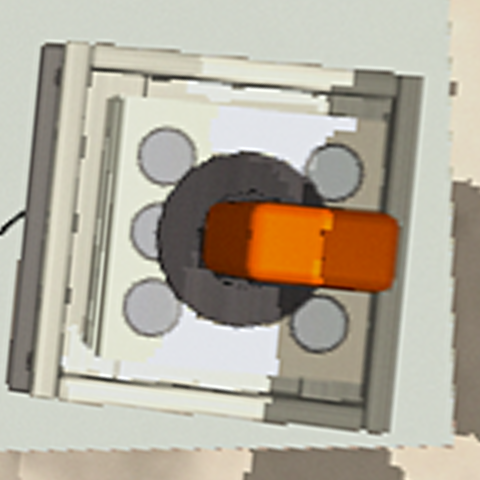

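```bash
python3 - <<'E'
from h import *
print(ctrl.finish_job()); st()
E
```

```text
the job is handed in; nothing more can be done
None
the job is handed in; nothing more can be done
```

The job is done and handed in at about 26.4 s of the 64 s allowed; no verdict was reported.

**What I did:**
- I took the lifter out of its holder and threaded its foot through all three slots without any sign of contact.
- The collar first touched with about 7 N. I eased it to about 5 N and kept it pressed there while turning the lifter 90°.
- I lifted the three plates together; the force rose to about 3 N, which fits the lifter plus three plates.
- I lowered the plates into the stand, lowered the collar onto them (about 4 N at contact), eased off the press, let go and raised the gripper clear.

**Last checks:**
- The pictures show the caddy empty and the three plates flat inside the lips, square to the stand.
- The lifter stands upright on its collar, still turned across the slots.
- The bottles, jar and dish look untouched.
- The final force reading was near zero, and no reading at the end of a move was above about 7 N.

**Disagreements:**
- Before contact, the pictures disagreed on the collar height: about 36 to 46 mm above the foot's underside. Contact came at about 41 mm.
- The collar met the stand's stack within 0.1 mm of the height predicted from that contact.
- Each time the collar was pressed down there was a small sideways force of 2–3 N. It was gone during the turn and after release.

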